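# Empty the doughnut warmer at closing time

### The arm

A 7-joint arm with a two-finger parallel gripper is mounted at the origin on the work surface. World frame = base frame: x ahead of the robot, y to its left, z up, the work surface at z = 0. Lengths are in mm, angles in rad, forces in N, time in s.
With the tool pointing down it reaches from about 425 to 800 mm from the base axis. Payload 8.3 kg.
Tool frame: the origin (TCP) lies between the finger pads; the fingertips stand 14 mm ahead of it and the grasp point (between the pads) lies 5 mm behind it (ctrl.tcp_to_tips is the distance from the TCP to the fingertips, in mm); z points along the fingers, y is the line along which they close (so a half turn about z gives the same grasp; the last joint's range is limited). The gripper opens to 85 mm and grips with 20 to 120 N. Pads are 22 mm wide; open, the fingers measure 114 mm over their backs; the gripper's body (76 mm by 85 mm) begins 54 mm behind the grasp point. The pads swing forward as they close: fully open they stand 13 mm farther back than shut.
Start: joints at [-1.175, 0.383, 0.016, 1.37, -0.006, 1.388, -0.046], TCP at [276.745, 560.372, 245.279] pointing down, gripper open.
Joint ranges: [-2.95, 2.95], [-0.25, 2.06], [-1.52, 1.56], [0.18, 2.33], [-1.44, 4.58], [0.02, 2.06], [-3.01, 3.01]. Speed limits (rad/s): [2.39, 2.39, 3.01, 3.01, 3.14, 3.14, 3.14].

### API

Orientations are given as a unit quaternion [x, y, z, w].
In Python, from rig import ctrl gives the robot as it stands.
- The arm moves only by the shell command python3 -m inch 'ROWS' [FORCE]. ROWS is a JSON object of lists of equal length, an entry for each row: "dr": the turn, a rotation vector about the world's x, y, z in units of 8 degrees (1.0 is 8 degrees), a list of three; "linear": the shift along the world's x, y, z in units of 4 cm (1.0 is 4 cm), a list of three; "fingers": the opening, from -1 (shut) to 1 (fully open). In form: {"dr": [[wx, wy, wz], ...], "linear": [[tx, ty, tz], ...], "fingers": [fingers, ...]}. A call has 1 to 20 rows; each row shifts and turns the commanded pose from where the row before left it; what a row does not reach is not made up. A row lasts 1/10 s, in which the tool goes at most 50 mm and 8.59 degrees, less where a joint would pass 70% of its speed; a pose out of reach is approached as far as the arm can. A call with a number of a shift or a turn outside -1 to 1 is refused whole. A call with a gripper value outside its range is refused whole. The fingers move at their own pace and stop on an object; FORCE is the grip in N (left out, the last holds). Time passes only in rows, so rows that do not move let the fingers close. It gives the time, the measured TCP pose, the force, the opening and the grip force at its end, in the units of the state.
- ctrl.get_obs(): the state, without advancing time (a new reading comes with each control period).
- ctrl.read_camera(name): name is "side" or "top"; returns (picture, depth): 384x512x3 uint8, blue, green, red; 384x512 float32, mm along the optical axis (not along the pixel's ray), 0 where there is no reading.
- ctrl.calibration(name): a dict with "camera_matrix" (3x3 intrinsics, pixels), "R" (3x3) and "t" (3): a world point X has camera coordinates R X + t. Camera axes: x right, y down, z forward; pixel columns grow to the right and rows downward; lengths in mm; the calibration is good to about 2 mm. A picture is of the moment at which its call begins. calibration takes no time and is no camera call.
- ctrl.finish_job(): hands the job in; it is judged then, once.
The state is a dict: "clock": time; "joints": joint angles; "joint_velocities": joint speeds; "joint_efforts": joint torques, N m; "tcp_pos": TCP position; "eef_rot": TCP orientation; "contact_force": force on the tool from outside, world axes, zero at the start; "wrist_torque": the same for the moment, N m; "finger_gap": finger opening in mm; "grasp_force": force on a finger pad.
Only numpy, scipy, OpenCV 4.12 (cv2) and the standard library are available. Lean on these libraries where they do the work, as an engineer would, in place of code of your own. Each camera call takes 0.05 s, during which the arm holds its last target. There are 200 camera calls.

### The job

Closing time: empty the doughnut warmer. First turn its thermostat fully anticlockwise to off and lift its clear cover right back onto its stop; then, with the scoop, move every doughnut bite left in the well into the wicker basket, tipping them out low over it and never touching them with the robot itself. To finish, lay the scoop flat in its steel tray and lower the cover gently until it is shut, leaving the other things on the counter where they are.

Things in the scene. Friction and masses are not known exactly. Their poses are not given: they have to be found in the camera images.
- warmer: the doughnut warmer, a fixed stainless counter unit, 205 mm deep (its x), 260 mm wide (its y): a heated well under a clear cover, and on its -y side a control console (y -175 to -85 mm, flat top at z 105 mm). Origin on the table under the well's centre; x points level from the operator's side to the hinge side, z up. Its other outer faces are at x -105 and +100 mm, y +85 mm
- well_far (a point): middle of the bottom edge of the well's hinge-side wall, at (95, 0, 45) mm in the warmer's frame: The smooth floor is level at z 45 mm; bites pushed along it roll a little and gather against this wall
- well_near (a point): middle of the bottom edge of the well's operator-side wall, at (-95, 0, 45) mm in the warmer's frame. The well is 190 mm long (x -95 to +95 mm) and 150 mm wide (y -75 to +75 mm), its rim at z 100 mm; walls 5 mm thick on the hinge side, 10 mm elsewhere
- cover (a joint): angle of the warmer's clear hinged cover (rad): 0 shut, flat on the rim; 1.7 lifted right back, leaning past upright on its stop, where it stays. The hinge is free: let go below about 1.57 it falls shut. Cover: clear panel 204 x 168 x 5 mm in a steel frame, 0.25 kg
- cover_handle (a point): centre of the cover's handle, a dark wooden tab 22 mm wide (along the hinge), 12 mm thick, sticking out 57 mm from the cover's operator-side edge in the cover's plane (it points up when the cover is up). This point is 237 mm from the hinge axis, 32 mm outside the panel. It can be pinched across its width from above, cover shut or up
- cover_hinge (a point): middle of the cover's hinge axis, which runs along the warmer's y at x 100 mm, z 100 mm in the warmer's frame
- thermostat (a joint): angle of the warmer's thermostat knob (rad): 0 is fully anticlockwise, its end stop, off; it grows as the knob turns clockwise seen from above, up to 4.2; light friction (0.03 N m), stays where left
- thermostat_grip (a point): on the upright axis of the thermostat knob, at the height to grip, 7 mm below its top and 37 mm above the console's top. Its black bar is 42 mm long, 14 mm wide, 32 mm high, on a disc of 44 mm; at joint value 0 the bar lies along the warmer's x; it turns with the knob
- scoop: the scoop: flat-bottomed aluminium pan with a steep dark wooden handle, 165 mm long, 0.13 kg. Origin: underside of the pan, 45 mm behind the lip; x to the lip, z up. Pan bottom 90 mm wide, 2 mm thick (1.5 at the lip), x -40 to +45 mm; back wall 36 mm high; side walls 2.5 mm thick, 36 mm high to x +5, then 18 mm high to x +25, none beyond. Rests flat
- scoop_grip (a point): point in the middle of the scoop's handle, at (-85, 0, 82) mm in the scoop's frame, where it is gripped across its 22 mm width (scoop's y). The handle, 22 mm wide, 24 mm thick, flat-sided, rises backwards at 0.9 rad from (-40, 0, 26) to about (-115, 0, 120) mm
- scoop_lip (a point): middle of the scoop's front lip, on its underside, at (45, 0, 0) mm in the scoop's frame
- scoop_tray: the scoop's shallow steel rest tray, fixed, 200 mm (x) x 130 mm (y), 16 mm high, walls and floor 4 mm; origin under its centre, z up. The scoop starts in it, its lip towards +x, its origin about 40 mm to +x of the tray's
- basket: the round brown wicker basket that receives the bites; loose, 0.4 kg, 70 mm high; outer radius 85 mm at the foot, 116 mm at the rim, walls 6 mm, inner floor at 5 mm; origin under its centre, z up
- sugar_shaker: a bystander: glass sugar shaker, 56 mm wide, 100 mm high, origin under its centre
- bag_bundle: a bystander: bundle of paper bags, 90 x 110 x 30 mm, origin under its centre
- bun: a bystander: single large bun, 94 mm wide, 46 mm high, origin under its centre
- price_sign: a bystander: small black price sign on a wooden foot, 100 mm wide, 90 mm high, origin under its centre
- bite1: a doughnut bite, a golden-brown glazed ball 38 mm across, 30 g, slippery on metal and quick to roll, origin at its centre; it starts in the warmer's well (or is absent)
- bite2: a doughnut bite, a golden-brown glazed ball 38 mm across, 30 g, slippery on metal and quick to roll, origin at its centre; it starts in the warmer's well (or is absent)
- bite3: a doughnut bite, a golden-brown glazed ball 38 mm across, 30 g, slippery on metal and quick to roll, origin at its centre; it starts in the warmer's well (or is absent)
- bite4: a doughnut bite, a golden-brown glazed ball 38 mm across, 30 g, slippery on metal and quick to roll, origin at its centre; it starts in the warmer's well (or is absent)
- bite5: a doughnut bite, a golden-brown glazed ball 38 mm across, 30 g, slippery on metal and quick to roll, origin at its centre; it starts in the warmer's well (or is absent)
- bite6: a doughnut bite, a golden-brown glazed ball 38 mm across, 30 g, slippery on metal and quick to roll, origin at its centre; it starts in the warmer's well (or is absent)
Not all that is in view belongs to the job. Leave any green look-alike of the basket alone.

How it is judged:
By the outcome, as a careful person would: the job done as asked, in the order asked, and still so for the second after the job is handed in, with the robot touching nothing.
Of bite1, bite2, bite3, bite4, bite5, bite6 only 3 to 6 are there at a start; the rules pass over those that are not, and their reading is None.
At some moment in a run one of basket, scoop may be knocked a few centimetres aside while the robot is not near it.
It also fails if it takes over 208 s, if anything falls off the work surface, if the arm or the gripper's body presses on something with over 40 N, if the wrist force passes 120 N, or if a joint passes its speed limit or range.

## Working session

There is one attempt and no reset: what is moved stays moved. The work goes in short steps, Python scripts to look and compute and a shell command to move; the robot and the scene stay as the last step left them, time stands still between calls to the robot, and variables do not carry over. Pictures are saved under pics/ and viewed, at most 14 in all, crops included, and the job is handed in when it is done.

```bash
ls; mkdir -p pics; cat > h.py <<'E'
import numpy as np,cv2
from rig import ctrl
from scipy.spatial.transform import Rotation as Ro
def shot(n,name):
    im,d=ctrl.read_camera(n); cv2.imwrite(f'pics/{name}.png',im); np.save(f'pics/{name}.npy',d); return im,d
def cloud(n,d):
    c=ctrl.calibration(n);K=np.array(c['camera_matrix']);R=np.array(c['R']);t=np.array(c['t'])
    v,u=np.mgrid[:d.shape[0],:d.shape[1]]
    P=np.stack([(u-K[0,2])/K[0,0]*d,(v-K[1,2])/K[1,1]*d,d],-1)
    return (P-t)@R
def proj(n,X):
    c=ctrl.calibration(n);K=np.array(c['camera_matrix']);p=(np.array(c['R'])@np.array(X).T).T+np.array(c['t']);p=p@K.T
    return p[...,:2]/p[...,2:]
E
python3 - <<'E'
from h import *
for n in('top','side'):
    im,d=shot(n,n+'0'); c=ctrl.calibration(n); print(n,-np.array(c['R']).T@np.array(c['t']),c['camera_matrix'],c['R'])
o=ctrl.get_obs();print(o)
E
```

```text
pics
top [ 319.12940066   14.56217116 1300.70362417] [[456.12503897   0.         249.71712426]
 [  0.         456.12503897 195.41419261]
 [  0.           0.           1.        ]] [[-0.01304078 -0.9997583  -0.01769968]
 [-0.99263347  0.01507611 -0.12021438]
 [ 0.12045217  0.0160016  -0.99259016]]
side [ 134.15506006 -791.07696059  945.78410587] [[428.10378663   0.         262.77353307]
 [  0.         428.10378663 187.36235206]
 [  0.           0.           1.        ]] [[ 0.90774494 -0.41914171 -0.01787027]
 [-0.30314171 -0.62588359 -0.71859226]
 [ 0.29000728  0.65771572 -0.695202  ]]
{'clock': 0.1, 'joints': array([-1.17489399,  0.38414079,  0.016387  ,  1.37105832, -0.00627286,
        1.38818418, -0.04652617]), 'joint_velocities': array([ 0.00076153, -0.00224971, -0.00084056, -0.00379859, -0.00017886,
       -0.00192341, -0.00154665]), 'joint_efforts': array([ 3.24270513e-03, -6.29129577e+01,  8.47806428e-01, -3.72759068e+01,
        1.69573689e-02,  1.03698688e-02,  9.76576098e-05]), 'tcp_pos': array([276.58763541, 559.99134399, 244.38302856]), 'eef_rot': array([ 2.27379222e-01,  9.73805901e-01, -8.53400053e-04, -1.70817149e-04]), 'contact_force': array([-0.40645582,  0.00698127, -0.68255305]), 'wrist_torque': array([-0.04622978,  0.00262313,  0.02946303]), 'grasp_force': 0.0, 'finger_gap': 85.51353161793317}
```

View pics/top0.png

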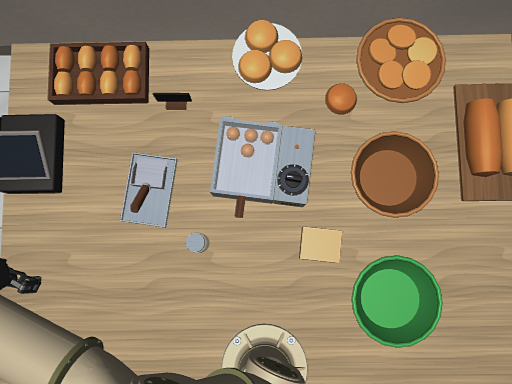

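View pics/side0.png

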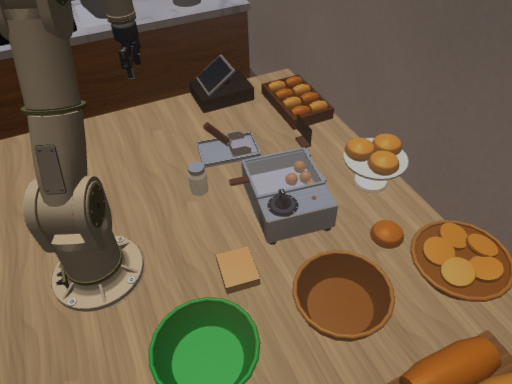

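Top view: the warmer is at about (248,160) with four bites near its hinge wall. The scoop and tray are at (149,190), the brown basket at (396,174), the shaker at (197,242) and the bags at (321,244). Now I'll measure these.

```bash
cat > m.py <<'E'
from h import *
d=np.load('pics/top0.npy');im=cv2.imread('pics/top0.png');P=cloud('top',d)
z=P[...,2]
# basket rim
v,u=np.mgrid[:384,:512]
m=(np.hypot(u-396,v-174)<50)&(z>62)&(z<80); q=P[m]
def circ(q):
    A=np.c_[2*q[:,:2],np.ones(len(q))];s=np.linalg.lstsq(A,(q[:,:2]**2).sum(1),rcond=None)[0];return s[:2],np.sqrt(s[2]+s[:2]@s[:2])
print('basket',circ(q),len(q))
def rect(box,lo,hi,tag):
    a,b,c,e=box;m=np.zeros_like(z,bool);m[b:e,a:c]=1;m&=(z>lo)&(z<hi);q=P[m]
    r=cv2.minAreaRect(q[:,:2].astype(np.float32));print(tag,r,len(q),'z',np.percentile(q[:,2],[5,50,95]));return q
rect((200,105,325,215),93,112,'rim+console')
rect((270,120,325,215),100,110,'console')
rect((232,192,250,222),60,130,'handle')
rect((115,145,182,235),9,22,'tray')
rect((115,145,182,235),50,140,'scoop handle')
rect((115,145,182,235),25,42,'scoop pan walls')
rect((180,225,215,260),60,130,'shaker')
rect((270,160,315,200),118,170,'knob')
for (x,y) in[(232,133),(251,136),(267,137),(247,151)]:print('bite',P[y,x],P[y-3:y+4,x-3:x+4].reshape(-1,3)[:,2].max())
for (x,y) in[(341,98),(177,101),(321,244)]:print(P[y,x])
big=cv2.resize(im[100:235,110:330],None,fx=3.5,fy=3.5,interpolation=cv2.INTER_CUBIC);cv2.imwrite('pics/crop1.png',big)
E
python3 m.py
```

```text
basket (array([ 521.55430466, -357.47167137]), np.float64(111.86985884961977)) 1193
rim+console ((536.8786010742188, 1.649383544921875), (260.3927917480469, 260.81072998046875), 82.09938049316406) 7081 z [101.82397684 106.31169602 110.44511447]
console ((551.9718017578125, -69.96129608154297), (121.69190216064453, 211.63490295410156), 82.37692260742188) 2527 z [101.78535543 105.85279357 109.26814604]
handle ((440.5136413574219, 59.295867919921875), (46.73685073852539, 66.89112854003906), 89.28872680664062) 275 z [ 95.92955366 109.76423868 114.19044025]
tray ((502.91302490234375, 310.0844421386719), (160.67466735839844, 214.593994140625), 80.79502868652344) 694 z [ 9.23358324 13.34772015 19.77800025]
scoop handle ((464.16632080078125, 331.4058837890625), (22.077877044677734, 81.37789154052734), 83.09327697753906) 267 z [ 54.53290646 100.52649452 129.43457173]
scoop pan walls ((527.4534301757812, 324.3111877441406), (92.92554473876953, 79.61553955078125), 83.00578308105469) 114 z [26.25442712 35.99457587 41.11804527]
shaker ((344.4000244140625, 178.12936401367188), (49.6810417175293, 53.55768585205078), 88.91104125976562) 345 z [ 69.81302448 100.10792009 104.1995503 ]
knob ((504.1564636230469, -78.5513916015625), (40.220726013183594, 42.414791107177734), 89.85108947753906) 196 z [118.64738588 134.41042361 151.75961233]
bite [633.68143786  79.20549211 105.81664065] 111.29249403479469
bite [624.13338056  28.27365226 107.40852701] 1300.7036241690666
bite [620.21813581 -14.45308367 109.09249115] 111.52038946282022
bite [583.58920725  39.51114082 106.43984305] 110.68665892566638
[ 743.98271925 -226.68832889   50.68928524]
[748.67885484 240.16338678  37.08164366]
[ 335.08415123 -159.87251214   32.19571849]
```

View pics/crop1.png

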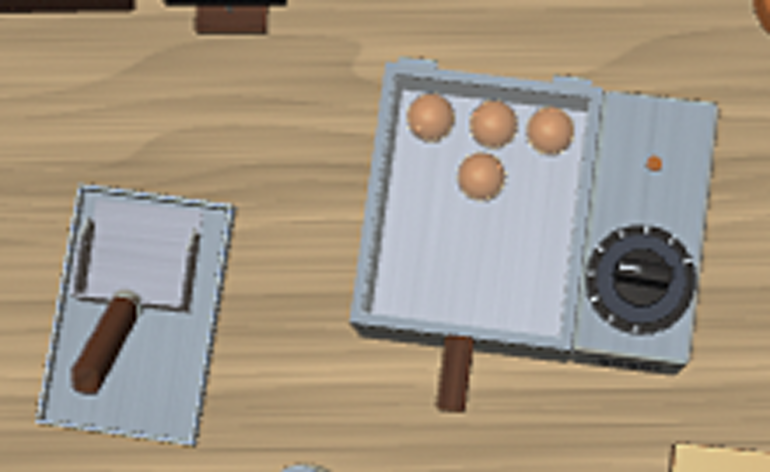

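The crop shows four bites through the clear cover. The knob's bar lies roughly along the warmer's y, with its pointer on the +y side, and the scoop is flat with its lip toward +x. I'll refine the positions and check them with a model overlay.

```bash
cat > m2.py <<'E'
from h import *
d=np.load('pics/top0.npy');im=cv2.imread('pics/top0.png');P=cloud('top',d);z=P[...,2]
def sel(box,lo,hi):
    a,b,c,e=box;m=np.zeros_like(z,bool);m[b:e,a:c]=1;return P[m&(z>lo)&(z<hi)]
def yaw(q):
    w,V=np.linalg.eigh(np.cov((q-q.mean(0))[:,:2].T));return np.degrees(np.arctan2(V[1,1],V[0,1]))%180,np.sqrt(w)
q=sel((270,160,315,200),140,165);print('bar',q.mean(0),yaw(q),len(q))
q=sel((115,145,182,235),65,115);print('handle',q.mean(0),yaw(q),len(q))
for lo,hi in((70,85),(85,95),(95,110)):s=q[(q[:,2]>lo)&(q[:,2]<hi)];print(s.mean(0))
def T(o,a,X):
    c,s=np.cos(np.radians(a)),np.sin(np.radians(a));X=np.atleast_2d(np.array(X,float));return np.c_[o[0]+c*X[:,0]-s*X[:,1],o[1]+s*X[:,0]+c*X[:,1],X[:,2]]
W=(573.3,42,-7.9);S=(543,321,-7);TR=(503,326,-7)
sc=4;x0,y0=115,105
big=cv2.resize(im[105:230,115:315],None,fx=sc,fy=sc,interpolation=cv2.INTER_CUBIC)
def poly(o,pts,col):
    p=((proj('top',T(o[:2],o[2],pts))-[x0,y0]+.5)*sc).astype(int);cv2.polylines(big,[p],True,col,1)
r=lambda a,b,c,e,zz:[(a,c,zz),(b,c,zz),(b,e,zz),(a,e,zz)]
poly(W,r(-105,100,-85,85,100),(0,0,255));poly(W,r(-105,100,-175,-85,105),(0,0,255));poly(W,r(-95,95,-75,75,45),(0,200,0))
poly(S,r(-40,45,-45,45,2),(255,0,255));poly(TR,r(-100,100,-65,65,16),(255,0,0));poly(W,r(-161,-104,-11,11,103),(255,0,0))
poly(S,[(-40,0,26),(-115,0,120)],(0,255,255))
cv2.imwrite('pics/ov1.png',big)
# bites: ray with z=64
c=ctrl.calibration('top');K=np.array(c['camera_matrix']);R=np.array(c['R']);t=np.array(c['t']);C=-R.T@t
for u,v in[(110+431/3.5,100+118/3.5),(110+493/3.5,100+124/3.5),(110+550/3.5,100+131/3.5),(110+481/3.5,100+176/3.5)]:
    r_=R.T@np.linalg.inv(K)@[u,v,1];X=C+r_*(64-C[2])/r_[2];dx=X[:2]-W[:2];a=np.radians(W[2]);print('bite',X[:2],np.cos(a)*dx[0]+np.sin(a)*dx[1],-np.sin(a)*dx[0]+np.cos(a)*dx[1])
E
python3 m2.py
```

```text
bar [504.15380682 -79.09230041 148.85061423] (np.float64(79.54258725727968), array([ 4.14632776, 11.83092557])) 91
handle [467.91959688 327.84008093  90.05614935] (np.float64(2.2700279167347617), array([ 6.05937556, 13.60983634])) 132
[478.25390789 326.4167264   77.51413988]
[468.86172628 327.75124306  89.77765598]
[457.96779178 328.4069385  102.30416516]
bite [642.60026938  78.30663485] 63.652423684998794 45.48700946081961
bite [636.85862109  29.14722057] 64.72196009959784 -3.9950138357671268
bite [630.38939111 -15.92546247] 64.5091210421533 -49.529093294953284
bite [594.98004755  39.18779442] 21.86081457962503 0.19428805732528032
```

View pics/ov1.png

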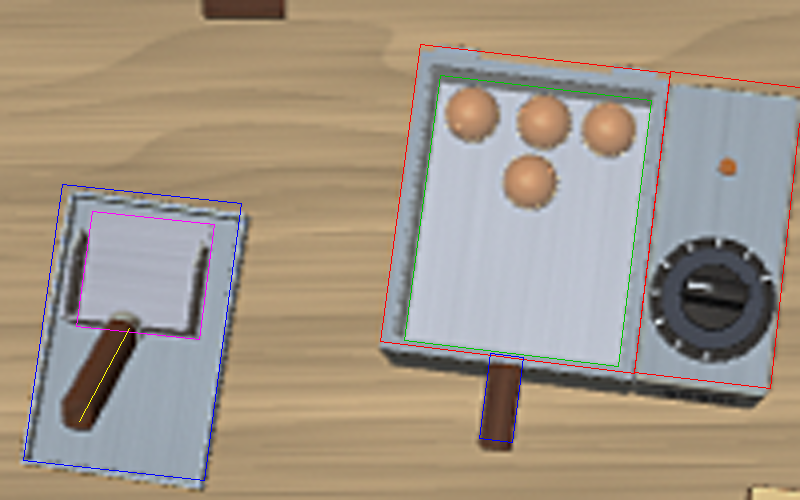

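The overlay fits after small corrections: warmer at about (569,42) with yaw −7.9°, scoop at (543,321), tray at (501,325). I'll start with the knob.

```bash
python3 -m inch '{"dr":[[0,0,-0.6],[0,0,-0.6],[0,0,-0.6],[0,0,-0.6],[0,0,-0.6],[0,0,-0.6],[0,0,-0.6],[0,0,-0.6],[0,0,-0.6],[0,0,-0.6],[0,0,-0.6],[0,0,-0.6],[0,0,-0.6],[0,0,-0.6],[0,0,-0.6],[0,0,-0.5],[0,0,0]],"linear":[[0.35,-1,0],[0.35,-1,0],[0.35,-1,0],[0.35,-1,0],[0.35,-1,0],[0.35,-1,0],[0.35,-1,0],[0.35,-1,0],[0.35,-1,0],[0.35,-1,0],[0.36,-1,0],[0.36,-1,0],[0.36,-1,0],[0.36,-1,0],[0.36,-1,0],[0.36,-1,0],[0,0,0]],"fingers":[1,1,1,1,1,1,1,1,1,1,1,1,1,1,1,1,1]}' 40
cat > st.py <<'E'
from h import *
o=ctrl.get_obs();r=Ro.from_quat(o['eef_rot']);M=r.as_matrix()
print('t',round(o['clock'],2),'tcp',o['tcp_pos'].round(1),'zaxis',M[:,2].round(3),'y-az',np.degrees(np.arctan2(M[1,1],M[0,1])).round(1),'gap',round(o['finger_gap'],1),'grip',round(o['grasp_force'],1),'F',o['contact_force'].round(1),'M',o['wrist_torque'].round(2),'q',o['joints'].round(2))
E
python3 st.py
```

```text
clock: 1.8
tcp_pos: [503.3, -86.2, 245.3]
eef_rot: [0.782, 0.623, -0.001, 0.001]
contact_force: [0.8, 0.4, 0.4]
finger_gap: 85.3
grasp_force: 0.0
t 1.8 tcp [503.3 -86.2 245.3] zaxis [ 0.    -0.003 -1.   ] y-az -12.9 gap 85.3 grip 0.0 F [0.8 0.4 0.4] M [0.03 0.03 0.02] q [-0.48  0.15  0.66  1.7  -0.09  1.32 -0.03]
```

```bash
python3 -m inch '{"dr":[[0,0,0],[0,0,0],[0,0,0],[0,0,0]],"linear":[[0,0,-0.5],[0,0,-0.5],[0,0,-0.5],[0,0,0]],"fingers":[0.2,0,0,0]}';python3 st.py
```

```text
clock: 2.2
tcp_pos: [501.2, -79.0, 182.6]
eef_rot: [0.779, 0.628, -0.002, -0.002]
contact_force: [0.2, 0.0, -0.3]
finger_gap: 43.0
grasp_force: 0.0
t 2.2 tcp [501.2 -79.  182.6] zaxis [-0.005  0.    -1.   ] y-az -12.3 gap 43.0 grip 0.0 F [ 0.2  0.  -0.3] M [ 0.03 -0.01 -0.07] q [-0.47  0.2   0.65  1.8  -0.13  1.19 -0.  ]
```

```bash
python3 -m inch '{"dr":[[0,0,0],[0,0,0],[0,0,0],[0,0,0],[0,0,0],[0,0,0],[0,0,0]],"linear":[[0.07,0,-0.6],[0,0,-0.5],[0,0,0],[0,0,0],[0,0,0],[0,0,0],[0,0,0]],"fingers":[0,0,0,-1,-1,-1,-1]}' 40;python3 st.py
```

```text
clock: 2.9
tcp_pos: [504.3, -78.9, 142.7]
eef_rot: [0.779, 0.627, -0.0, -0.002]
contact_force: [-13.7, 4.2, 12.5]
finger_gap: 13.0
grasp_force: 41.1
t 2.9 tcp [504.3 -78.9 142.7] zaxis [-0.003  0.002 -1.   ] y-az -12.3 gap 13.0 grip 41.1 F [-13.7   4.2  12.5] M [ 0.73  2.89 -0.04] q [-0.45  0.25  0.64  1.84 -0.17  1.11  0.03]
```

```bash
python3 -m inch '{"dr":[[0,0,0.5],[0,0,1],[0,0,1],[0,0,1],[0,0,1],[0,0,1],[0,0,1],[0,0,1],[0,0,1],[0,0,1],[0,0,1],[0,0,0.5],[0,0,0]],"linear":[[0,0,0.03],[0,0,0],[0,0,0],[0,0,0],[0,0,0],[0,0,0],[0,0,0],[0,0,0],[0,0,0],[0,0,0],[0,0,0],[0,0,0],[0,0,0]],"fingers":[-1,-1,-1,-1,-1,-1,-1,-1,-1,-1,-1,-1,-1]}' 40;python3 st.py
```

```text
clock: 4.2
tcp_pos: [500.4, -81.1, 142.7]
eef_rot: [0.124, 0.992, -0.0, -0.006]
contact_force: [-26.6, -1.3, 16.4]
finger_gap: 13.4
grasp_force: 42.2
t 4.2 tcp [500.4 -81.1 142.7] zaxis [-0.011  0.001 -1.   ] y-az 75.7 gap 13.4 grip 42.2 F [-26.6  -1.3  16.4] M [-0.21  5.8   0.03] q [-0.27  0.22  0.42  1.84 -0.1   1.11  1.51]
```

```bash
python3 -m inch '{"dr":[[0,0,0],[0,0,0.5],[0,0,0.5],[0,0,0.4],[0,0,0]],"linear":[[-0.1,0,0.05],[0,0,0],[0,0,0],[0,0,0],[0,0,0]],"fingers":[-1,-1,-1,-1,-1]}' 40;python3 st.py
```

```text
clock: 4.7
tcp_pos: [498.9, -81.4, 143.2]
eef_rot: [0.028, 1.0, -0.001, -0.003]
contact_force: [-4.9, -4.2, -10.7]
finger_gap: 13.2
grasp_force: 69.0
t 4.7 tcp [498.9 -81.4 143.2] zaxis [-0.006 -0.001 -1.   ] y-az 86.8 gap 13.2 grip 69.0 F [ -4.9  -4.2 -10.7] M [-0.88  1.37 -0.84] q [-0.25  0.22  0.4   1.84 -0.09  1.11  1.7 ]
```

```bash
python3 -m inch '{"dr":[[0,0,0],[0,0,0],[0,0,0],[0,0,0],[0,0,-0.3],[0,0,-0.3],[0,0,0],[0,0,0],[0,0,0]],"linear":[[0,0,0],[0,0,0],[0,0,0.7],[0,0,0.8],[-0.41,0.89,0],[-0.41,0.89,0],[-0.41,0.89,0],[-0.41,0.89,0],[0,0,0]],"fingers":[0,0,0,0,0,0,0,0,0]}' 30;python3 st.py
python3 - <<'E'
from h import *
im,d=shot('top','t1');cv2.imwrite('pics/t1c.png',cv2.resize(im[105:230,200:330],None,fx=4.5,fy=4.5,interpolation=cv2.INTER_CUBIC))
E
```

```text
clock: 5.6
tcp_pos: [435.3, 68.4, 206.0]
eef_rot: [0.065, 0.998, 0.001, 0.001]
contact_force: [0.0, -0.4, -1.6]
finger_gap: 42.6
grasp_force: 0.0
t 5.6 tcp [435.3  68.4 206. ] zaxis [ 0.002  0.003 -1.   ] y-az 82.6 gap 42.6 grip 0.0 F [ 0.  -0.4 -1.6] M [-0.02 -0.03 -0.  ] q [-0.48  0.    0.25  1.92 -0.    1.22  1.22]
```

View pics/t1c.png

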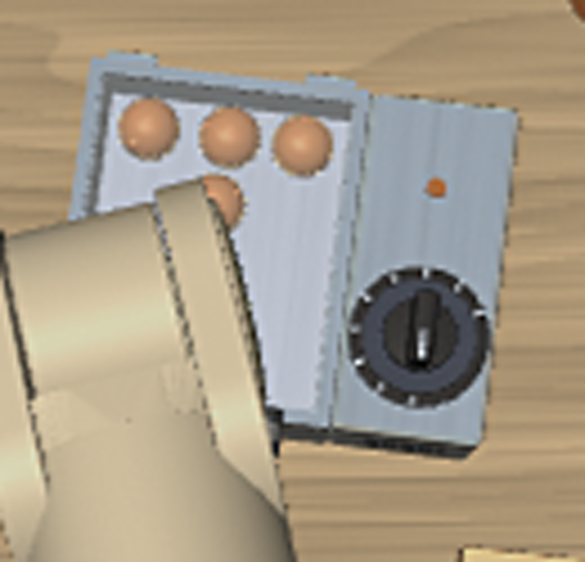

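The pointer now points at the operator, at the stop, so the thermostat is off. Next I'll take hold of the cover handle.

```bash
python3 -m inch '{"dr":[[0,0,0],[0,0,0],[0,0,0],[0,0,0],[0,0,0]],"linear":[[0,0,-0.7],[0,0,-0.7],[0,0,-0.7],[0,0,-0.6],[0,0,0]],"fingers":[0,0,0,0,0]}' 30;python3 st.py
```

```text
clock: 6.15
tcp_pos: [435.3, 61.5, 94.6]
eef_rot: [0.069, 0.998, -0.001, -0.002]
contact_force: [-0.4, -0.4, -0.2]
finger_gap: 42.7
grasp_force: 0.0
t 6.15 tcp [435.3  61.5  94.6] zaxis [-0.004 -0.002 -1.   ] y-az 82.0 gap 42.7 grip 0.0 F [-0.4 -0.4 -0.2] M [0.01 0.01 0.03] q [-0.46  0.13  0.27  2.05 -0.04  0.97  1.26]
```

```bash
python3 -m inch '{"dr":[[0,0,0],[0,0,0],[0,0,0],[0,0,0]],"linear":[[0,0,0],[0,0,0],[0,0,0],[0,0,0]],"fingers":[-1,-1,-1,-1]}' 30;python3 st.py
python3 - <<'E'
import numpy as np
t=np.r_[0,.05,np.arange(.15,1.7,.1),1.7]; 
d=np.diff(237*np.c_[-np.cos(t),np.sin(t)],axis=0)/40
print([[round(x*.9905,2),round(-x*.1374,2),round(z,2)] for x,z in d])
E
```

```text
clock: 6.55
tcp_pos: [436.7, 58.7, 97.9]
eef_rot: [0.071, 0.997, -0.002, 0.0]
contact_force: [-3.9, -15.2, 3.1]
finger_gap: 21.2
grasp_force: 32.5
t 6.55 tcp [436.7  58.7  97.9] zaxis [ 0.    -0.004 -1.   ] y-az 81.9 gap 21.2 grip 32.5 F [ -3.9 -15.2   3.1] M [-3.03  0.78 -0.03] q [-0.46  0.13  0.27  2.05 -0.04  0.97  1.26]
[[np.float64(0.01), np.float64(-0.0), np.float64(0.3)], [np.float64(0.06), np.float64(-0.01), np.float64(0.59)], [np.float64(0.12), np.float64(-0.02), np.float64(0.58)], [np.float64(0.17), np.float64(-0.02), np.float64(0.57)], [np.float64(0.23), np.float64(-0.03), np.float64(0.55)], [np.float64(0.28), np.float64(-0.04), np.float64(0.52)], [np.float64(0.33), np.float64(-0.05), np.float64(0.49)], [np.float64(0.38), np.float64(-0.05), np.float64(0.45)], [np.float64(0.42), np.float64(-0.06), np.float64(0.41)], [np.float64(0.46), np.float64(-0.06), np.float64(0.37)], [np.float64(0.49), np.float64(-0.07), np.float64(0.32)], [np.float64(0.52), np.float64(-0.07), np.float64(0.27)], [np.float64(0.55), np.float64(-0.08), np.float64(0.21)], [np.float64(0.57), np.float64(-0.08), np.float64(0.16)], [np.float64(0.58), np.float64(-0.08), np.float64(0.1)], [np.float64(0.59), np.float64(-0.08), np.float64(0.04)], [np.float64(0.59), np.float64(-0.08), np.float64(-0.02)], [np.float64(0.29), np.float64(-0.04), np.float64(-0.03)]]
```

```bash
python3 -m inch '{"dr":[[0,0,0],[0,0,0],[0,0,0],[0,0,0],[0,0,0],[0,0,0],[0,0,0],[0,0,0],[0,0,0],[0,0,0]],"linear":[[0.01,-0.06,0.3],[0.06,-0.01,0.59],[0.12,-0.02,0.58],[0.17,-0.02,0.57],[0.23,-0.03,0.55],[0.28,-0.04,0.52],[0.33,-0.05,0.49],[0.38,-0.05,0.45],[0.42,-0.06,0.41],[0,0,0]],"fingers":[-1,-1,-1,-1,-1,-1,-1,-1,-1,-1]}' 30;python3 st.py
```

```text
clock: 7.55
tcp_pos: [519.0, 46.9, 278.2]
eef_rot: [0.07, 0.998, -0.0, 0.003]
contact_force: [0.4, -4.3, -1.2]
finger_gap: 21.5
grasp_force: 37.7
t 7.55 tcp [519.   46.9 278.2] zaxis [ 0.005 -0.001 -1.   ] y-az 81.9 gap 21.5 grip 37.7 F [ 0.4 -4.3 -1.2] M [-0.89 -0.33  0.07] q [-0.43  0.14  0.31  1.61 -0.04  1.39  1.32]
```

Going well, so I'll continue the arc.

```bash
python3 -m inch '{"dr":[[0,0,0],[0,0,0],[0,0,0],[0,0,0],[0,0,0],[0,0,0],[0,0,0],[0,0,0],[0,0,0],[0,0,0],[0,0,0]],"linear":[[0.46,-0.06,0.37],[0.49,-0.07,0.32],[0.52,-0.07,0.27],[0.55,-0.08,0.21],[0.57,-0.08,0.16],[0.58,-0.08,0.1],[0.59,-0.08,0.04],[0.59,-0.08,-0.02],[0.29,-0.04,-0.03],[0,0,0],[0,0,0]],"fingers":[-1,-1,-1,-1,-1,-1,-1,-1,-1,-1,-1]}' 30;python3 st.py
```

```text
clock: 8.65
tcp_pos: [701.7, 21.2, 332.0]
eef_rot: [0.07, 0.998, -0.001, -0.001]
contact_force: [-1.3, -4.3, -8.1]
finger_gap: 21.3
grasp_force: 39.6
t 8.65 tcp [701.7  21.2 332. ] zaxis [-0.001 -0.003 -1.   ] y-az 82.0 gap 21.3 grip 39.6 F [-1.3 -4.3 -8.1] M [-0.8   0.03  0.15] q [-0.26  0.57  0.35  0.94 -0.19  1.66  1.45]
```

```bash
python3 -m inch '{"dr":[[0,0,0],[0,0,0],[0,0,0],[0,0,0],[0,0,0]],"linear":[[0.1,-0.01,0],[0,0,0],[0,0,0],[0,0,0],[0,0,0]],"fingers":[-1,-1,0,0,0]}' 30;python3 st.py; python3 -m inch '{"dr":[[0,0,0],[0,0,0],[0,0,0],[0,0,0],[0,0,0],[0,0,0],[0,0,0],[0,0,0]],"linear":[[0,0,0.6],[0,0,0.6],[0,0,0.6],[-0.5,0.5,0],[-0.8,0.8,0],[-0.8,0.8,0],[-0.8,0.8,0],[0,0,0]],"fingers":[0,0,0,0,0,0,0,0]}' 30;python3 st.py
python3 - <<'E'
from h import *
im,d=shot('side','s2');shot('top','t2')
E
```

```text
clock: 9.15
tcp_pos: [706.3, 23.4, 333.5]
eef_rot: [0.068, 0.998, 0.0, 0.001]
contact_force: [-0.5, -0.2, 0.3]
finger_gap: 42.9
grasp_force: 0.0
t 9.15 tcp [706.3  23.4 333.5] zaxis [ 0.003  0.    -1.   ] y-az 82.1 gap 42.9 grip 0.0 F [-0.5 -0.2  0.3] M [-0.   -0.01 -0.03] q [-0.26  0.58  0.35  0.92 -0.19  1.66  1.45]
clock: 9.95
tcp_pos: [586.4, 146.0, 405.7]
eef_rot: [0.064, 0.998, 0.002, 0.0]
contact_force: [0.1, 0.3, -0.2]
finger_gap: 42.8
grasp_force: 0.0
t 9.95 tcp [586.4 146.  405.7] zaxis [ 0.001  0.005 -1.   ] y-az 82.7 gap 42.8 grip 0.0 F [ 0.1  0.3 -0.2] M [ 0.03 -0.07  0.  ] q [-0.52  0.33  0.33  1.11 -0.11  1.71  1.22]
```

View pics/s2.png

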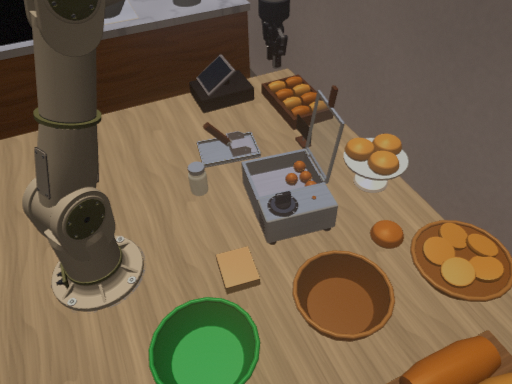

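The cover is standing up on its stop, with its frame at about (322,135). The scoop is still in the tray. I'll re-measure the scoop, bites and basket from the top image.

```bash
cat > m3.py <<'E'
import sys
from h import *
def bites(name,show=True):
    im=cv2.imread(f'pics/{name}.png');P=cloud('top',np.load(f'pics/{name}.npy'))
    return im,P
def grip(P):
    z=P[...,2];m=np.zeros_like(z,bool);m[145:235,115:182]=1;q=P[m&(z>84)&(z<95)];return q.mean(0)-[9.4*.99,-9.4*.12,7.4],len(q)
def basket(P,c=(396,174),R=55):
    z=P[...,2];v,u=np.mgrid[:384,:512];q=P[(np.hypot(u-c[0],v-c[1])<R)&(z>62)&(z<80)]
    A=np.c_[2*q[:,:2],np.ones(len(q))];s=np.linalg.lstsq(A,(q[:,:2]**2).sum(1),rcond=None)[0];return s[:2],np.sqrt(s[2]+s[:2]@s[:2])
W=np.array([569,40.]);a=np.radians(-7.9);RW=np.array([[np.cos(a),-np.sin(a)],[np.sin(a),np.cos(a)]])
def toW(x):return (np.asarray(x)[...,:2]-W)@RW
def well(P):
    z=P[...,2];w=toW(P);m=(np.abs(w[...,0])<92)&(np.abs(w[...,1])<72)&(z>60)&(z<95)
    n,l,s,c=cv2.connectedComponentsWithStats(m.astype(np.uint8))
    for i in range(1,n):
        if s[i,4]>15:
            mm=(l==i);q=P[mm];t=q[q[:,2]>np.percentile(q[:,2],70)];print('bite',toW(q.mean(0)).round(0),q.mean(0).round(0),'top z',q[:,2].max().round(),s[i,4])
if __name__=='__main__':
    im,P=bites(sys.argv[1]);print('grip',grip(P));print('basket',basket(P));well(P)
E
python3 m3.py t2
```

```text
grip (array([458.83134587, 328.27230244,  82.63051874]), 31)
basket (array([ 521.60692261, -357.52038578]), np.float64(111.98095698667848))
bite [66. 49.] [641.  80.  77.] top z 91.0 154
bite [66. -1.] [634.  30.  77.] top z 87.0 155
bite [ 66. -45.] [628. -14.  76.] top z 88.0 155
bite [23.  3.] [592.  40.  77.] top z 89.0 147
```

```bash
python3 -m inch '{"dr":[[0,0,0.02],[0,0,0],[0,0,0],[0,0,0],[0,0,0],[0,0,0],[0,0,0],[0,0,0]],"linear":[[-0.655,0.95,0],[-0.655,0.95,-0.5],[-0.655,0.95,-1],[-0.655,0.95,-1],[-0.655,0.95,-1],[0,0,-1],[0,0,-1],[0,0,0]],"fingers":[0,0,0,0,0,0,0,0]}' 30;python3 st.py
```

```text
clock: 10.85
tcp_pos: [471.9, 305.6, 200.2]
eef_rot: [0.068, 0.998, -0.004, -0.003]
contact_force: [-0.1, -0.5, -0.8]
finger_gap: 42.9
grasp_force: 0.0
t 10.85 tcp [471.9 305.6 200.2] zaxis [-0.007 -0.007 -1.   ] y-az 82.2 gap 42.9 grip 0.0 F [-0.1 -0.5 -0.8] M [-0.06 -0.02 -0.01] q [-0.8   0.28  0.2   1.61 -0.06  1.26  0.85]
```

```bash
python3 -m inch '{"dr":[[0,0,0],[0,0,0],[0,0,0]],"linear":[[-0.32,0.6,-0.5],[0,0,-0.5],[0,0,0]],"fingers":[0,0,0]}' 30;python3 st.py
```

```text
clock: 11.15
tcp_pos: [460.9, 331.7, 165.2]
eef_rot: [0.068, 0.998, -0.001, -0.001]
contact_force: [-0.9, -1.0, -0.2]
finger_gap: 42.5
grasp_force: 0.0
t 11.15 tcp [460.9 331.7 165.2] zaxis [-0.001 -0.002 -1.   ] y-az 82.2 gap 42.5 grip 0.0 F [-0.9 -1.  -0.2] M [-0.01  0.01  0.01] q [-0.83  0.31  0.18  1.65 -0.06  1.18  0.8 ]
```

```bash
python3 -m inch '{"dr":[[0,0,0],[0,0,0],[0,0,0],[0,0,0],[0,0,0],[0,0,0],[0,0,0],[0,0,0]],"linear":[[-0.05,-0.05,-0.7],[0,0,-0.7],[0,0,-0.7],[0,0,0],[0,0,0],[0,0,0],[0,0,0],[0,0,0]],"fingers":[0,0,0,0,-1,-1,-1,-1]}' 90;python3 st.py
```

```text
clock: 11.95
tcp_pos: [460.2, 330.9, 84.2]
eef_rot: [0.068, 0.998, 0.001, 0.002]
contact_force: [-0.0, -2.1, 6.3]
finger_gap: 21.1
grasp_force: 88.5
t 11.95 tcp [460.2 330.9  84.2] zaxis [ 0.003  0.002 -1.   ] y-az 82.2 gap 21.1 grip 88.5 F [-0.  -2.1  6.3] M [-0.46 -0.11 -0.11] q [-0.82  0.39  0.17  1.75 -0.08  1.01  0.82]
```

```bash
cat > g.py <<'E'
import sys
from h import *
from m3 import W,RW
YAW=-7.9
def target(lip,phi,yaw=YAW,frame='w',off=(-84,0,80)):
    """TCP for lip underside point (frame w=warmer or b=base), nose-down phi deg, heading yaw"""
    lip=np.array(lip,float)
    L=np.r_[W+RW@lip[:2],lip[2]] if frame=='w' else lip
    R=Ro.from_euler('zy',[yaw,phi],degrees=True)
    tcp=L+R.apply(np.array(off)-[45,0,0])
    T0=Ro.from_euler('z',yaw,degrees=True)*Ro.from_matrix(np.array([[-1,0,0],[0,1,0],[0,0,-1.]]))
    return tcp,R*Ro.from_matrix(np.array([[-1,0,0],[0,1,0],[0,0,-1.]]))
def now(off=(-84,0,80)):
    o=ctrl.get_obs();r=Ro.from_quat(o['eef_rot'])*Ro.from_matrix(np.array([[-1,0,0],[0,1,0],[0,0,-1.]]))
    lip=o['tcp_pos']+r.apply(np.array([45,0,0])-off)
    return o['tcp_pos'],r,lip
def show(*a,**k):
    t,R=target(*a,**k);p,_,lip=now();o=ctrl.get_obs()
    d=(R*Ro.from_quat(o['eef_rot']).inv()).as_rotvec(degrees=True)/8
    print('lipW',((lip[:2]-W)@RW).round(1),lip.round(1),'| tcp',t.round(0),'dlin',((t-p)/40).round(2),'dr',d.round(2))
E
python3 - <<'E'
from h import *
from m3 import *
P=cloud('top',np.load('pics/t2.npy'));w=toW(P);z=P[...,2]
for y0 in(-25,25):
    m=(np.abs(w[...,1]-y0)<3)&(w[...,0]>-130)&(w[...,0]<-60);q=np.c_[w[m][:,0],z[m]];q=q[q[:,0].argsort()];print(q.round(0).tolist())
    m=(np.abs(w[...,1]-y0)<3)&(w[...,0]>80)&(w[...,0]<125);q=np.c_[w[m][:,0],z[m]];q=q[q[:,0].argsort()];print(q.round(0).tolist())
for x0 in(-40,):
    m=(np.abs(w[...,0]-x0)<2)&(np.abs(w[...,1])<100)&(np.abs(w[...,1])>60);q=np.c_[w[m][:,1],z[m]];q=q[q[:,0].argsort()];print(q.round(0).tolist())
from g import *
show((-3,25,100),20);show((-3,25,46),20);show((-3,25,250),0)
E
```

```text
[[-130.0, 4.0], [-129.0, 1.0], [-127.0, 1.0], [-126.0, 3.0], [-124.0, 6.0], [-124.0, -1.0], [-123.0, 2.0], [-120.0, 1.0], [-120.0, -3.0], [-118.0, 0.0], [-117.0, 2.0], [-115.0, 5.0], [-114.0, -3.0], [-112.0, 4.0], [-112.0, 5.0], [-109.0, 0.0], [-109.0, 2.0], [-108.0, 68.0], [-107.0, 88.0], [-107.0, 37.0], [-107.0, 33.0], [-107.0, 82.0], [-107.0, 56.0], [-106.0, 100.0], [-106.0, -0.0], [-106.0, 1.0], [-106.0, 100.0], [-104.0, 102.0], [-103.0, 100.0], [-101.0, 101.0], [-101.0, 100.0], [-98.0, 101.0], [-98.0, 103.0], [-88.0, 46.0], [-88.0, 44.0], [-85.0, 45.0], [-85.0, 42.0], [-83.0, 44.0], [-82.0, 45.0], [-80.0, 47.0], [-80.0, 45.0], [-77.0, 43.0], [-77.0, 45.0], [-74.0, 45.0], [-74.0, 47.0], [-73.0, 41.0], [-71.0, 47.0], [-71.0, 44.0], [-69.0, 48.0], [-69.0, 49.0], [-66.0, 46.0], [-66.0, 47.0], [-63.0, 46.0], [-62.0, 42.0], [-61.0, 51.0], [-60.0, 44.0]]
[[81.0, 44.0], [81.0, 44.0], [82.0, 49.0], [83.0, 46.0], [85.0, 48.0], [86.0, 46.0], [86.0, 47.0], [88.0, 51.0], [89.0, 47.0], [92.0, 88.0], [92.0, 77.0], [92.0, 45.0], [92.0, 44.0], [92.0, 96.0], [93.0, 65.0], [93.0, 85.0], [93.0, 74.
[... 9684 characters left out ...]
0, 789.0], [88.0, 791.0], [88.0, 791.0], [88.0, 792.0], [89.0, 790.0], [89.0, 791.0], [90.0, 790.0], [90.0, 791.0], [90.0, 791.0], [91.0, 791.0], [92.0, 791.0], [92.0, 790.0], [92.0, 789.0], [93.0, 791.0], [93.0, 790.0], [93.0, 793.0], [93.0, 790.0], [94.0, 791.0], [94.0, 789.0], [95.0, 791.0], [95.0, 791.0], [96.0, 791.0], [97.0, 790.0], [98.0, 791.0], [99.0, 792.0]]
lipW [-18.5 273.7] [588.3 313.7   4.6] | tcp [477.  83. 219.] dlin [ 0.41 -6.2   3.37] dr [-0.02  2.52 -0.02]
lipW [-18.5 273.7] [588.3 313.7   4.6] | tcp [477.  83. 165.] dlin [ 0.41 -6.2   2.02] dr [-0.02  2.52 -0.02]
lipW [-18.5 273.7] [588.3 313.7   4.6] | tcp [442.  83. 330.] dlin [-0.46 -6.2   6.14] dr [-0.02  0.02 -0.02]
```

```bash
sed -i 's/W=np.array(\[569,40.\])/W=np.array([568,41.])/' m3.py; python3 -m inch '{"dr":[[0,0,0],[0,0,0],[0,0,0],[0,0,0],[0,0,0],[0,0.36,0],[0,0.36,0],[0,0.36,0],[0,0.36,0],[0,0.36,0],[0,0.36,0],[0,0.36,0],[0,0,0],[0,0,0]],"linear":[[0,0,0.4],[0,0,0.8],[0,0,0.8],[0,0,0.8],[0,0,0.7],[0.05,-0.8,0],[0.05,-0.9,0],[0.05,-0.9,0],[0.05,-0.9,0],[0.06,-0.9,0],[0.06,-0.9,0],[0.06,-0.9,0],[0,0,0],[0,0,0]],"fingers":[-1,-1,-1,-1,-1,-1,-1,-1,-1,-1,-1,-1,-1,-1]}' 90;python3 st.py; python3 - <<'E'
from g import *
show((-3,25,100),20);show((-3,25,46),20)
E
```

```text
clock: 13.35
tcp_pos: [474.3, 81.4, 222.2]
eef_rot: [0.068, 0.982, -0.011, -0.174]
contact_force: [0.4, 2.0, -1.6]
finger_gap: 20.4
grasp_force: 88.2
t 13.35 tcp [474.3  81.4 222.2] zaxis [-0.343  0.001 -0.939] y-az 82.6 gap 20.4 grip 88.2 F [ 0.4  2.  -1.6] M [ 0.04 -0.42  0.01] q [-0.45  0.36  0.34  1.53 -0.16  1.63  1.34]
lipW [-4.3 22.5] [566.8  63.8 103.2] | tcp [476.  84. 219.] dlin [ 0.04  0.06 -0.08] dr [-0.01 -0.01 -0.  ]
lipW [-4.3 22.5] [566.8  63.8 103.2] | tcp [476.  84. 165.] dlin [ 0.04  0.06 -1.43] dr [-0.01 -0.01 -0.  ]
```

```bash
python3 -m inch '{"dr":[[0,0,0],[0,0,0],[0,0,0],[0,0,0],[0,0,0]],"linear":[[0.04,0,-0.4],[0,0,-0.4],[0,0,-0.3],[0,0,-0.22],[0,0,0]],"fingers":[-1,-1,-1,-1,-1]}' 90;python3 st.py; python3 - <<'E'
from g import *
show((40,22,45.5),10);show((60,22,45.5),0);show((90,22,45.5),0)
shot('top','t3');im,d=shot('side','s3');cv2.imwrite('pics/s3c.png',cv2.resize(im[100:250,180:350],None,fx=4,fy=4,interpolation=cv2.INTER_CUBIC))
E
```

```text
clock: 13.85
tcp_pos: [474.7, 82.9, 168.0]
eef_rot: [0.066, 0.982, -0.012, -0.175]
contact_force: [-0.3, -0.3, -1.6]
finger_gap: 21.0
grasp_force: 88.2
t 13.85 tcp [474.7  82.9 168. ] zaxis [-0.346 -0.001 -0.938] y-az 82.8 gap 21.0 grip 88.2 F [-0.3 -0.3 -1.6] M [-0.03 -0.36  0.01] q [-0.44  0.4   0.33  1.59 -0.17  1.52  1.36]
lipW [-4.4 24.3] [567.   65.7  48.7] | tcp [499.  75. 146.] dlin [ 0.6  -0.2  -0.54] dr [-0.   -1.28 -0.03]
lipW [-4.4 24.3] [567.   65.7  48.7] | tcp [503.  72. 126.] dlin [ 0.7  -0.27 -1.06] dr [-0.   -2.53 -0.03]
lipW [-4.4 24.3] [567.   65.7  48.7] | tcp [532.  68. 126.] dlin [ 1.44 -0.37 -1.06] dr [-0.   -2.53 -0.03]
```

View pics/s3c.png

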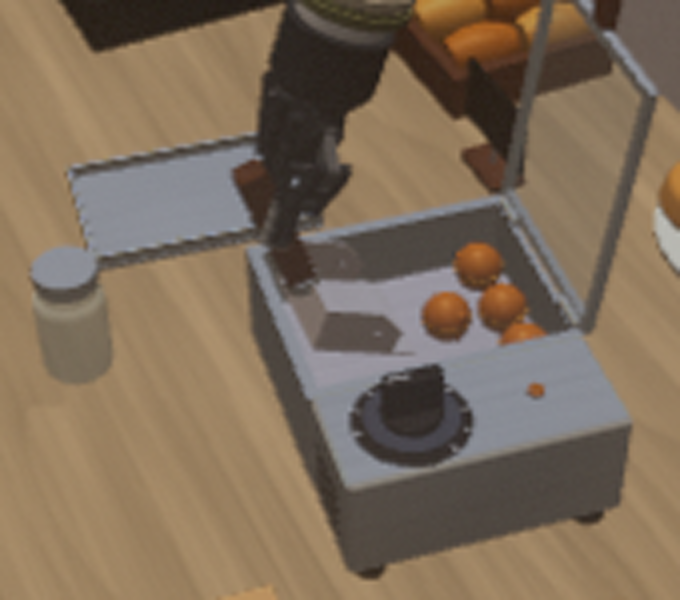

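```bash
python3 -m inch '{"dr":[[0,-0.2,0],[0,-0.2,0],[0,-0.2,0],[0,-0.2,0],[0,-0.2,0],[0,-0.28,0],[0,-0.3,0],[0,-0.3,0],[0,-0.35,0],[0,-0.3,0],[0,0,0],[0,0,0]],"linear":[[0.1,-0.04,-0.09],[0.1,-0.04,-0.09],[0.1,-0.04,-0.09],[0.1,-0.03,-0.09],[0.1,-0.03,-0.09],[0.1,-0.02,-0.09],[0.02,-0.02,-0.13],[0.03,-0.02,-0.13],[0.03,-0.02,-0.13],[0.02,-0.01,-0.11],[0,0,0],[0,0,0]],"fingers":[-1,-1,-1,-1,-1,-1,-1,-1,-1,-1,-1,-1]}' 90;python3 st.py; python3 - <<'E'
from g import *
show((60,22,45.5),0);show((92,22,45.5),0)
E
```

```text
clock: 15.15
tcp_pos: [503.5, 71.7, 128.0]
eef_rot: [0.067, 0.998, 0.0, 0.001]
contact_force: [-0.6, 0.5, -0.9]
finger_gap: 21.1
grasp_force: 88.2
t 15.15 tcp [503.5  71.7 128. ] zaxis [ 0.001  0.001 -1.   ] y-az 82.3 gap 21.1 grip 88.2 F [-0.6  0.5 -0.9] M [-0.02  0.07 -0.  ] q [-0.5   0.23  0.34  1.86 -0.09  1.06  1.31]
lipW [61. 22.] [631.5  54.4  48.2] | tcp [503.  72. 126.] dlin [-0.02  0.02 -0.06] dr [-0.    0.01 -0.02]
lipW [61. 22.] [631.5  54.4  48.2] | tcp [534.  68. 126.] dlin [ 0.77 -0.09 -0.06] dr [-0.    0.01 -0.02]
```

```bash
python3 -m inch '{"dr":[[0,0.15,0],[0,0,0],[0,0,0],[0,0,0],[0,0,0],[0,0,0],[0,0,0],[0,0,0],[0,0,0]],"linear":[[0,0,-0.04],[0,0,0],[0.1,-0.013,0],[0.12,-0.016,0],[0.12,-0.016,0],[0.12,-0.016,0],[0.12,-0.016,0],[0.12,-0.016,0],[0,0,0]],"fingers":[-1,-1,-1,-1,-1,-1,-1,-1,-1]}' 90;python3 st.py; python3 - <<'E'
from g import *
show((92,22,45.5),0)
shot('top','t4');im,d=shot('side','s4');cv2.imwrite('pics/s4c.png',cv2.resize(im[100:250,180:350],None,fx=4,fy=4,interpolation=cv2.INTER_CUBIC))
E
```

```text
clock: 16.05
tcp_pos: [528.7, 68.2, 125.4]
eef_rot: [0.067, 0.998, -0.001, -0.013]
contact_force: [-0.1, 0.8, 1.2]
finger_gap: 20.6
grasp_force: 87.9
t 16.05 tcp [528.7  68.2 125.4] zaxis [-0.027  0.    -1.   ] y-az 82.3 gap 20.6 grip 87.9 F [-0.1  0.8  1.2] M [ 0.08 -0.08  0.04] q [-0.47  0.31  0.34  1.77 -0.12  1.11  1.35]
lipW [84.2 21.6] [654.4  50.8  42. ] | tcp [534.  68. 126.] dlin [ 0.14 -0.01  0.  ] dr [-0.   -0.19 -0.02]
```

View pics/s4c.png

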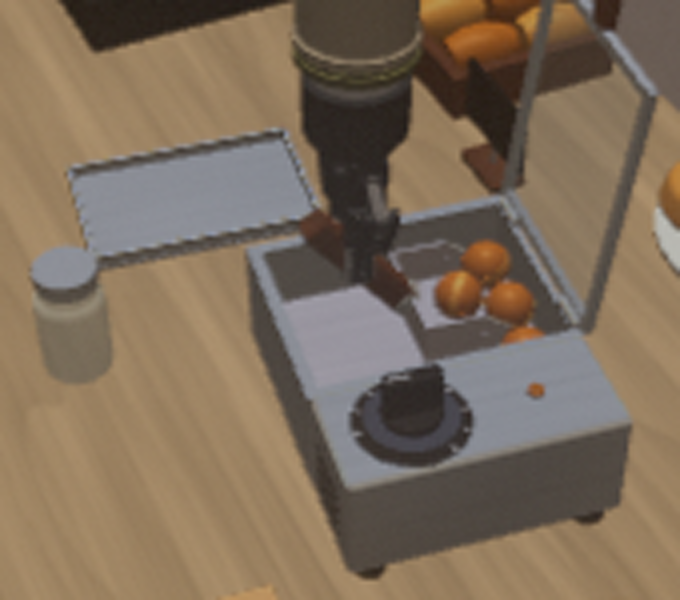

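```bash
python3 -m inch '{"dr":[[0,0,0],[0,0,0],[0,0,0],[0,0,0]],"linear":[[0.1,-0.013,0],[0.1,-0.013,0],[0.05,0,0],[0,0,0]],"fingers":[-1,-1,-1,-1]}' 90;python3 st.py; python3 - <<'E'
from g import *
show((90,22,54),-6);show((89,22,64),-13);show((87,22,82),-25);show((80,22,190),-25)
E
```

```text
clock: 16.55
tcp_pos: [537.4, 66.9, 125.4]
eef_rot: [0.067, 0.998, -0.001, -0.015]
contact_force: [-25.5, -0.5, 20.8]
finger_gap: 20.9
grasp_force: 90.3
t 16.55 tcp [537.4  66.9 125.4] zaxis [-0.03  0.   -1.  ] y-az 82.3 gap 20.9 grip 90.3 F [-25.5  -0.5  20.8] M [-0.02  4.98  0.17] q [-0.46  0.33  0.34  1.75 -0.12  1.12  1.36]
lipW [92.7 21.6] [662.8  49.6  41.6] | tcp [525.  68. 120.] dlin [-0.32  0.03 -0.13] dr [-0.   -0.96 -0.03]
lipW [92.7 21.6] [662.8  49.6  41.6] | tcp [517.  68. 113.] dlin [-0.52  0.04 -0.3 ] dr [ 0.   -1.84 -0.03]
lipW [92.7 21.6] [662.8  49.6  41.6] | tcp [508.  69. 101.] dlin [-0.74  0.04 -0.62] dr [ 0.   -3.34 -0.03]
lipW [92.7 21.6] [662.8  49.6  41.6] | tcp [501.  70. 209.] dlin [-0.92  0.07  2.08] dr [ 0.   -3.34 -0.03]
```

```bash
python3 -m inch '{"dr":[[0,-0.25,0],[0,-0.25,0],[0,-0.25,0],[0,-0.25,0],[0,0,0]],"linear":[[-0.08,0.01,-0.03],[-0.08,0.01,-0.03],[-0.08,0.01,-0.03],[-0.06,0.01,-0.02],[0,0,0]],"fingers":[-1,-1,-1,-1,-1]}' 90;python3 st.py; python3 - <<'E'
from g import *
show((91,22,76),-14);show((90,22,115),-25);
E
```

```text
clock: 17.05
tcp_pos: [528.5, 68.3, 120.6]
eef_rot: [0.067, 0.996, 0.004, 0.059]
contact_force: [-0.0, -0.3, -2.4]
finger_gap: 20.6
grasp_force: 88.1
t 17.05 tcp [528.5  68.3 120.6] zaxis [ 0.119 -0.    -0.993] y-az 82.3 gap 20.6 grip 88.1 F [-0.  -0.3 -2.4] M [ 0.06  0.37 -0.04] q [-0.51  0.21  0.34  1.91 -0.06  0.92  1.29]
lipW [94.6 23.2] [664.9  50.9  56.3] | tcp [518.  68. 123.] dlin [-0.27 -0.01  0.05] dr [ 0.01 -0.9  -0.02]
lipW [94.6 23.2] [664.9  50.9  56.3] | tcp [511.  68. 134.] dlin [-0.45 -0.    0.32] dr [ 0.01 -2.27 -0.02]
```

```bash
python3 -m inch '{"dr":[[0,-0.2,0],[0,-0.25,0],[0,-0.25,0],[0,-0.25,0],[0,-0.3,0],[0,-0.35,0],[0,-0.35,0],[0,-0.35,0],[0,0,0],[0,0,0]],"linear":[[-0.09,0,0.01],[-0.07,0,0.01],[-0.07,0,0.02],[-0.06,0,0.02],[-0.05,0,0.06],[-0.05,0,0.07],[-0.05,0,0.07],[-0.04,0,0.07],[0,0,0],[0,0,0]],"fingers":[-1,-1,-1,-1,-1,-1,-1,-1,-1,-1]}' 90;python3 st.py; python3 - <<'E'
from g import *
show((75,22,190),-25);
shot('top','t5');im,d=shot('side','s5');cv2.imwrite('pics/s5c.png',cv2.resize(im[100:250,180:350],None,fx=4,fy=4,interpolation=cv2.INTER_CUBIC))
E
```

```text
clock: 18.05
tcp_pos: [510.6, 68.2, 134.5]
eef_rot: [0.066, 0.974, 0.015, 0.218]
contact_force: [-0.1, -1.0, -1.4]
finger_gap: 20.9
grasp_force: 88.2
t 18.05 tcp [510.6  68.2 134.5] zaxis [ 0.426 -0.    -0.905] y-az 83.0 gap 20.9 grip 88.2 F [-0.1 -1.  -1.4] M [0.01 0.83 0.02] q [-0.59 -0.04  0.31  2.21  0.24  0.56  0.98]
lipW [90.1 22.4] [660.3  50.8 116.6] | tcp [496.  70. 209.] dlin [-0.37  0.05  1.85] dr [ 0.01  0.02 -0.02]
```

View pics/s5c.png

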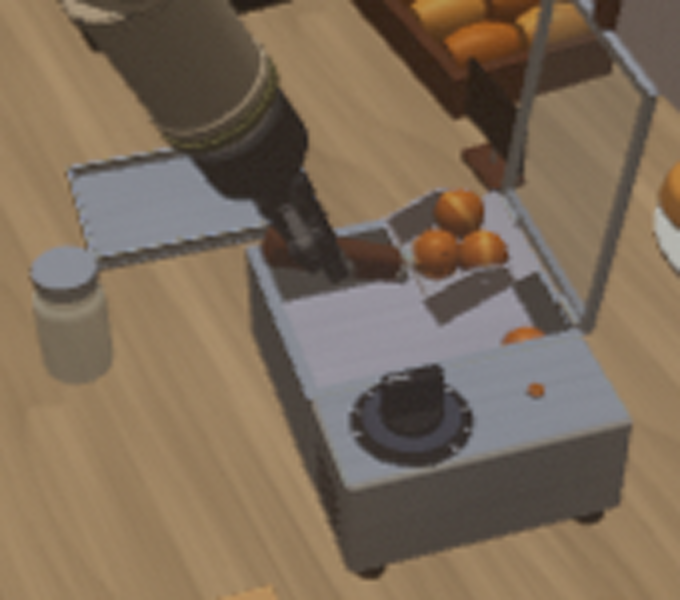

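```bash
python3 -m inch '{"dr":[[0,0,0],[0,0,0],[0,0,0],[0,0,0],[0,0,0],[0,0,0],[0,0,0],[0,0,0],[0,0,0],[0,0,0],[0,0,0]],"linear":[[-0.05,0,0.15],[-0.1,0,0.3],[-0.1,0,0.4],[-0.1,0,0.5],[-0.05,0,0.5],[0,0,0.5],[0,0,0.5],[0,0,0.4],[0,0,0.2],[0,0,0],[0,0,0]],"fingers":[-1,-1,-1,-1,-1,-1,-1,-1,-1,-1,-1]}' 90;python3 st.py; python3 - <<'E'
from g import *
import m3
shot('top','t6');im,P=m3.bites('t6');B,r=m3.basket(P);print(B,r);m3.well(P)
u=B/np.linalg.norm(B);az=np.degrees(np.arctan2(B[1],B[0]));print(az)
L=B-10*u
for z,phi in((250,-25),(160,-25),(110,10),(75,45)):show((L[0],L[1],z),phi,yaw=az,frame='b')
E
```

```text
clock: 19.25
tcp_pos: [493.9, 68.1, 271.6]
eef_rot: [0.066, 0.974, 0.014, 0.218]
contact_force: [0.1, -0.0, -2.7]
finger_gap: 20.9
grasp_force: 88.2
t 19.25 tcp [493.9  68.1 271.6] zaxis [ 0.426 -0.    -0.905] y-az 83.0 gap 20.9 grip 88.2 F [ 0.1 -0.  -2.7] M [-0.03  0.84  0.01] q [-0.57 -0.23  0.24  2.04  0.24  0.92  1.  ]
[ 521.43192345 -357.45691445] 111.88804638274068
bite [ 67. -50.] [627. -18.  77.] top z 89.0 152
-34.431783510360745
lipW [73.4 19.9] [643.4  50.7 253.2] | tcp [ 383. -279.  278.] dlin [-2.77 -8.67  0.16] dr [ 1.42  0.02 -3.02]
lipW [73.4 19.9] [643.4  50.7 253.2] | tcp [ 383. -279.  188.] dlin [-2.77 -8.67 -2.09] dr [ 1.42  0.02 -3.02]
lipW [73.4 19.9] [643.4  50.7 253.2] | tcp [ 422. -279.  207.] dlin [-1.79 -8.67 -1.6 ] dr [ 0.45  4.31 -3.36]
lipW [73.4 19.9] [643.4  50.7 253.2] | tcp [ 495. -279.  207.] dlin [ 0.02 -8.67 -1.61] dr [-0.61  8.6  -3.5 ]
```

```bash
sed -i "s/from_euler('zy'/from_euler('ZY'/" g.py; python3 -m inch '{"dr":[[0,0,0],[0,0,0],[0,0,-0.2],[0,0,-0.3],[0,0,-0.3],[0,0,-0.3],[0,0,-0.3],[0,0,-0.3],[0,0,-0.3],[0,0,-0.3],[0,0,-0.3],[0,0,-0.3],[0,0,-0.2],[0,0,-0.1],[0,0,0],[0,0,0]],"linear":[[0,-0.2,0],[0,-0.4,0],[0,-0.6,0],[0,-0.7,0],[0,-0.8,0],[0,-0.8,0],[0,-0.8,0],[-0.1,-0.8,-0.1],[-0.2,-0.8,-0.2],[-0.3,-0.8,-0.3],[-0.3,-0.7,-0.3],[-0.3,-0.5,-0.3],[-0.3,-0.4,-0.3],[-0.2,-0.3,-0.1],[0,0,0],[0,0,0]],"fingers":[-1,-1,-1,-1,-1,-1,-1,-1,-1,-1,-1,-1,-1,-1,-1,-1]}' 90;python3 st.py; cat > b.py <<'E'
from g import *
import m3
def b(name,look=True):
    if look: shot('top',name)
    im,P=m3.bites(name);B,r=m3.basket(P);print(B.round(1),r.round(1));m3.well(P)
    u=B/np.linalg.norm(B);az=np.degrees(np.arctan2(B[1],B[0]))
    for k,z,phi in((0,150,-24),(0,110,5),(-15,85,30),(-15,75,48)):L=B+k*u;show((L[0],L[1],z),phi,yaw=az,frame='b')
E
python3 -c "
from b import *
b('t7')"
```

```text
clock: 20.9
tcp_pos: [426.7, -275.3, 208.8]
eef_rot: [0.279, 0.935, -0.034, 0.216]
contact_force: [-0.3, 1.5, -2.0]
finger_gap: 21.0
grasp_force: 88.1
t 20.9 tcp [ 426.7 -275.3  208.8] zaxis [ 0.386 -0.184 -0.904] y-az 57.5 gap 21.0 grip 88.1 F [-0.3  1.5 -2. ] M [0.34 0.63 0.06] q [-0.12 -0.21  0.59  2.14  0.15  0.74  1.39]
[ 521.7 -357.5] 112.0
bite [ 67. -51.] [627. -18.  76.] top z 86.0 155
lipW [  41.3 -394.2] [ 554.7 -355.1  191.4] | tcp [ 398. -272.  171.] dlin [-0.74  0.06 -0.96] dr [-0.27  0.35 -0.24]
lipW [  41.3 -394.2] [ 554.7 -355.1  191.4] | tcp [ 421. -289.  201.] dlin [-0.14 -0.34 -0.2 ] dr [ 1.74  3.36 -0.13]
lipW [  41.3 -394.2] [ 554.7 -355.1  191.4] | tcp [ 450. -308.  219.] dlin [ 0.58 -0.84  0.24] dr [ 3.48  5.96 -0.02]
lipW [  41.3 -394.2] [ 554.7 -355.1  191.4] | tcp [ 487. -334.  224.] dlin [ 1.5  -1.47  0.39] dr [4.74 7.82 0.06]
```

```bash
sed -i 's/for k,z,phi in.*:L=/for k,z,phi in((0,95,-8),(-5,80,15),(-15,72,35),(-15,68,48)):L=/' b.py; python3 -c "
from b import *
b('t7',0)"
```

```text
[ 521.7 -357.5] 112.0
bite [ 67. -51.] [627. -18.  76.] top z 86.0 155
lipW [  41.3 -394.2] [ 554.7 -355.1  191.4] | tcp [ 407. -279.  156.] dlin [-0.5  -0.1  -1.32] dr [ 0.84  2.01 -0.18]
lipW [  41.3 -394.2] [ 554.7 -355.1  191.4] | tcp [ 432. -296.  191.] dlin [ 0.12 -0.52 -0.46] dr [ 2.43  4.4  -0.09]
lipW [  41.3 -394.2] [ 554.7 -355.1  191.4] | tcp [ 460. -315.  212.] dlin [ 0.82 -1.    0.06] dr [ 3.83  6.48 -0.  ]
lipW [  41.3 -394.2] [ 554.7 -355.1  191.4] | tcp [ 487. -334.  217.] dlin [ 1.5  -1.47  0.21] dr [4.74 7.82 0.06]
```

```bash
python3 -m inch '{"dr":[[0.1,0.2,-0.03],[0.15,0.3,-0.03],[0.15,0.35,-0.03],[0.15,0.4,-0.03],[0.15,0.4,-0.03],[0.14,0.35,-0.03],[0,0,0],[0,0,0]],"linear":[[-0.06,0,-0.15],[-0.1,-0.02,-0.25],[-0.1,-0.02,-0.3],[-0.1,-0.02,-0.3],[-0.08,-0.02,-0.2],[-0.06,-0.02,-0.12],[0,0,0],[0,0,0]],"fingers":[-1,-1,-1,-1,-1,-1,-1,-1]}' 90;python3 st.py; python3 -c "
from b import *
b('t8')"
```

```text
clock: 21.75
tcp_pos: [406.7, -279.5, 155.4]
eef_rot: [0.296, 0.953, -0.021, 0.067]
contact_force: [-0.3, 0.4, -1.6]
finger_gap: 20.5
grasp_force: 88.3
t 21.75 tcp [ 406.7 -279.5  155.4] zaxis [ 0.115 -0.08  -0.99 ] y-az 55.5 gap 20.5 grip 88.3 F [-0.3  0.4 -1.6] M [0.22 0.25 0.04] q [-0.13  0.06  0.69  1.99 -0.04  0.96  1.55]
[ 521.8 -357.6] 111.9
bite [ 67. -51.] [627. -18.  77.] top z 88.0 152
lipW [   8.3 -402. ] [ 521.  -358.4   94.6] | tcp [ 407. -279.  156.] dlin [0.02 0.01 0.02] dr [0.01 0.01 0.02]
lipW [   8.3 -402. ] [ 521.  -358.4   94.6] | tcp [ 432. -296.  191.] dlin [ 0.64 -0.41  0.88] dr [1.64 2.38 0.02]
lipW [   8.3 -402. ] [ 521.  -358.4   94.6] | tcp [ 460. -315.  212.] dlin [ 1.34 -0.89  1.4 ] dr [3.05 4.44 0.01]
lipW [   8.3 -402. ] [ 521.  -358.4   94.6] | tcp [ 487. -334.  217.] dlin [ 2.02 -1.36  1.54] dr [3.97 5.78 0.01]
```

```bash
python3 -m inch '{"dr":[[0.3,0.4,0],[0.3,0.45,0],[0.34,0.5,0],[0.35,0.5,0],[0.35,0.53,0],[0.35,0.5,0],[0.35,0.5,0],[0.35,0.5,0],[0.36,0.56,0],[0.3,0.45,0],[0.3,0.45,0],[0.3,0.44,0],[0,0,0],[0,0,0],[0,0,0],[0,0,0]],"linear":[[0.11,-0.08,0.17],[0.12,-0.08,0.17],[0.13,-0.08,0.18],[0.14,-0.08,0.18],[0.14,-0.09,0.18],[0.17,-0.12,0.13],[0.17,-0.12,0.13],[0.18,-0.12,0.13],[0.18,-0.12,0.13],[0.22,-0.15,0.05],[0.23,-0.16,0.05],[0.23,-0.16,0.04],[0,0,0],[0,0,0],[0,0,0],[0,0,0]],"fingers":[-1,-1,-1,-1,-1,-1,-1,-1,-1,-1,-1,-1,-1,-1,-1,-1]}' 90;python3 st.py; python3 - <<'E'
from g import *
im,d=shot('top','t9');im2,_=shot('side','s9');cv2.imwrite('pics/s9c.png',np.hstack([cv2.resize(im2[190:350,270:410],None,fx=2.8,fy=2.8),cv2.resize(im[120:226,340:456],None,fx=3.4,fy=4.226)[:448,:390]]))
E
```

```text
clock: 23.4
tcp_pos: [462.1, -315.1, 200.4]
eef_rot: [0.278, 0.898, 0.097, -0.328]
contact_force: [0.3, -0.6, -1.2]
finger_gap: 20.8
grasp_force: 88.6
t 23.4 tcp [ 462.1 -315.1  200.4] zaxis [-0.535  0.356 -0.766] y-az 55.7 gap 20.8 grip 88.6 F [ 0.3 -0.6 -1.2] M [-0.5  -0.71  0.02] q [ 0.55  0.81  0.02  0.98 -0.03  2.05  1.53]
```

View pics/s9c.png

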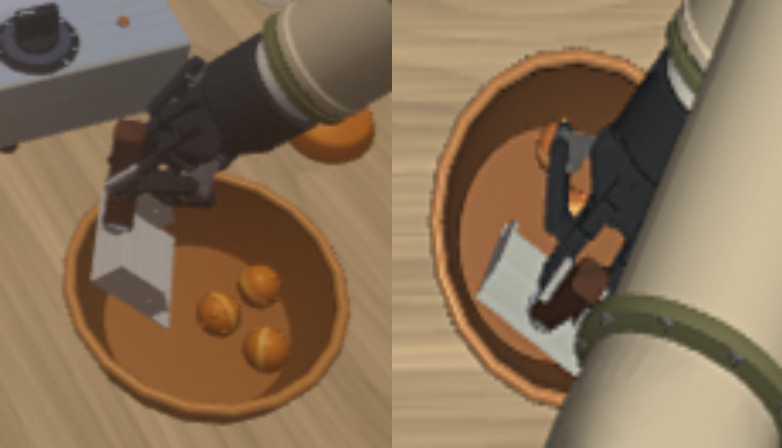

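All three bites are in the basket. Next is the last one.

```bash
python3 - <<'E'
from g import *
B=np.array([521.7,-357.5]);u=B/np.linalg.norm(B);L=B
show((L[0],L[1],150),0,yaw=-34.4,frame='b')
a,R1=target((L[0],L[1],150),0,yaw=-34.4,frame='b')
b_,R2=target((40,-26,130),0);print(a,b_,(b_-a)/40)
E
```

```text
lipW [ -13.9 -388.8] [ 500.7 -342.2   56. ] | tcp [ 415. -285.  230.] dlin [-1.18  0.75  0.75] dr [-2.77 -4.17 -0.  ]
[ 415.26035872 -284.61925656  230.        ] [476.27109957  27.47931855 210.        ] [ 1.52526852  7.80246438 -0.5       ]
```

```bash
python3 -m inch '{"dr":[[0,0,0],[0,0,0],[0,0,0],[-0.3,-0.5,0],[-0.35,-0.52,0],[-0.35,-0.52,0],[-0.35,-0.52,0],[-0.35,-0.53,0],[-0.35,-0.53,0],[-0.36,-0.53,0],[-0.36,-0.52,0],[0,0,0]],"linear":[[0,0,0.4],[0,0,0.6],[0,0,0.7],[-0.14,0.09,0.1],[-0.14,0.09,0.1],[-0.15,0.09,0.1],[-0.15,0.1,0],[-0.15,0.1,0],[-0.15,0.1,0],[-0.15,0.09,0],[-0.15,0.09,0],[0,0,0]],"fingers":[-1,-1,-1,-1,-1,-1,-1,-1,-1,-1,-1,-1]}' 90;python3 st.py; python3 - <<'E'
from g import *
show((40,-26,200),0)
E
```

```text
clock: 24.7
tcp_pos: [395.4, -271.7, 257.1]
eef_rot: [0.294, 0.956, -0.004, 0.019]
contact_force: [0.0, 0.0, -1.6]
finger_gap: 20.7
grasp_force: 88.6
t 24.7 tcp [ 395.4 -271.7  257.1] zaxis [ 0.033 -0.02  -0.999] y-az 55.8 gap 20.7 grip 88.6 F [ 0.   0.  -1.6] M [ 0.11  0.13 -0.  ] q [ 0.43  0.03  0.11  1.77 -0.    1.3   1.51]
lipW [  -9.5 -391.9] [ 504.7 -345.8  182.2] | tcp [476.  27. 280.] dlin [2.02 7.48 0.57] dr [0.08 0.27 3.29]
```

```bash
python3 -m inch '{"dr":[[0.08,0.27,0],[0,0,0.36],[0,0,0.36],[0,0,0.36],[0,0,0.36],[0,0,0.36],[0,0,0.36],[0,0,0.37],[0,0,0.37],[0,0,0.37],[0,0,0]],"linear":[[0.2,0.3,0.2],[0.3,0.7,0.2],[0.3,0.8,0.17],[0.3,0.85,0],[0.3,0.85,0],[0.2,0.85,0],[0.1,0.85,0],[0.1,0.85,0],[0.1,0.8,0],[0.12,0.6,0],[0,0,0]],"fingers":[-1,-1,-1,-1,-1,-1,-1,-1,-1,-1,-1]}' 90;python3 st.py; python3 - <<'E'
from g import *
show((40,-26,110),0);show((40,-26,47),0)
import m3
shot('top','t10');im,P=m3.bites('t10');m3.well(P);print(m3.basket(P))
E
```

```text
clock: 25.8
tcp_pos: [479.1, 29.3, 279.3]
eef_rot: [0.066, 0.998, -0.004, -0.002]
contact_force: [-0.3, -0.7, -2.3]
finger_gap: 20.7
grasp_force: 88.6
t 25.8 tcp [479.1  29.3 279.3] zaxis [-0.004 -0.008 -1.   ] y-az 82.5 gap 20.7 grip 88.6 F [-0.3 -0.7 -2.3] M [-0.04  0.06  0.02] q [ 0.08  0.07 -0.22  1.68  0.02  1.4   1.29]
lipW [ 42.3 -23.7] [606.6  11.7 199. ] | tcp [476.  27. 190.] dlin [-0.07 -0.05 -2.23] dr [ 0.06 -0.03 -0.04]
lipW [ 42.3 -23.7] [606.6  11.7 199. ] | tcp [476.  27. 127.] dlin [-0.07 -0.05 -3.81] dr [ 0.06 -0.03 -0.04]
(array([ 521.6278094 , -357.47708583]), np.float64(111.9568523521763))
```

```bash
python3 -m inch '{"dr":[[0,0,0],[0,0,0],[0,0,0],[0,0,0],[0,0,0],[0,0,0],[0,0,0],[0,0,0],[0,0,0]],"linear":[[-0.05,0,-0.5],[0,0,-0.7],[0,0,-0.7],[0,0,-0.6],[0,0,-0.5],[0,0,-0.4],[0,0,-0.3],[0,0,-0.1],[0,0,0]],"fingers":[-1,-1,-1,-1,-1,-1,-1,-1,-1]}' 90;python3 st.py; python3 - <<'E'
from g import *
show((60,-25,45.5),1.5);show((93,-25,45.5),1.5)
E
```

```text
clock: 26.75
tcp_pos: [476.4, 24.6, 127.0]
eef_rot: [0.07, 0.998, -0.005, -0.002]
contact_force: [0.0, 0.1, -1.2]
finger_gap: 21.0
grasp_force: 88.4
t 26.75 tcp [476.4  24.6 127. ] zaxis [-0.004 -0.01  -1.   ] y-az 81.9 gap 21.0 grip 88.4 F [ 0.   0.1 -1.2] M [-0.02  0.06  0.03] q [ 0.08  0.18 -0.22  1.91  0.06  1.06  1.26]
lipW [ 40.3 -30.1] [603.8   5.7  46.7] | tcp [498.  25. 129.] dlin [0.55 0.02 0.05] dr [0.1  0.16 0.02]
lipW [ 40.3 -30.1] [603.8   5.7  46.7] | tcp [531.  21. 129.] dlin [ 1.37 -0.09  0.05] dr [0.1  0.16 0.02]
```

```bash
python3 -m inch '{"dr":[[0.08,0.14,0],[0,0,0],[0,0,0],[0,0,0],[0,0,0],[0,0,0],[0,0,0],[0,0,0],[0,0,0],[0,0,0],[0,0,0],[0,0,0],[0,0,0]],"linear":[[0,0.1,0.02],[0,0,0],[0.1,-0.01,0],[0.12,-0.016,0],[0.12,-0.016,0],[0.12,-0.016,0],[0.12,-0.016,0],[0.14,-0.018,0],[0.14,-0.018,0],[0.14,-0.018,0],[0.14,-0.018,0],[0.14,-0.018,0],[0,0,0]],"fingers":[-1,-1,-1,-1,-1,-1,-1,-1,-1,-1,-1,-1,-1]}' 90;python3 st.py; python3 - <<'E'
from g import *
show((93,-25,45.5),1.5);show((91,-25,56),-7)
E
```

```text
clock: 28.05
tcp_pos: [525.9, 23.1, 127.1]
eef_rot: [0.07, 0.997, -0.0, -0.014]
contact_force: [-7.4, 0.1, -0.6]
finger_gap: 20.8
grasp_force: 89.2
t 28.05 tcp [525.9  23.1 127.1] zaxis [-0.028  0.001 -1.   ] y-az 82.0 gap 20.8 grip 89.2 F [-7.4  0.1 -0.6] M [0.22 2.06 0.  ] q [ 0.08  0.29 -0.21  1.77  0.06  1.11  1.28]
lipW [ 87.4 -23.9] [651.3   5.3  43.5] | tcp [531.  21. 129.] dlin [ 0.13 -0.05  0.04] dr [ 0.02 -0.02  0.01]
lipW [ 87.4 -23.9] [651.3   5.3  43.5] | tcp [518.  23. 120.] dlin [-0.19 -0.01 -0.18] dr [-0.13 -1.07  0.01]
```

```bash
python3 -m inch '{"dr":[[0,0,0],[0,0,0],[0,0,0],[0.03,-0.25,0],[0.03,-0.25,0],[0.03,-0.25,0],[0.03,-0.27,0],[0,0,0],[0,0,0]],"linear":[[0.1,-0.01,0],[0.1,-0.01,0],[0,0,0],[-0.08,0.01,-0.03],[-0.08,0.01,-0.03],[-0.09,0.01,-0.04],[-0.09,0.01,-0.04],[0,0,0],[0,0,0]],"fingers":[-1,-1,-1,-1,-1,-1,-1,-1,-1]}' 90;python3 st.py; python3 - <<'E'
from g import *
show((91,-25,76),-14);show((90,-25,115),-25)
E
```

```text
clock: 28.95
tcp_pos: [522.6, 23.4, 123.1]
eef_rot: [0.07, 0.996, 0.013, 0.059]
contact_force: [-0.6, -0.8, -1.1]
finger_gap: 20.7
grasp_force: 88.3
t 28.95 tcp [522.6  23.4 123.1] zaxis [ 0.12   0.018 -0.993] y-az 82.1 gap 20.7 grip 88.3 F [-0.6 -0.8 -1.1] M [ 0.03  0.26 -0.05] q [ 0.1   0.19 -0.22  1.91  0.05  0.92  1.29]
lipW [ 94.9 -21.4] [659.    6.8  58.7] | tcp [512.  24. 122.] dlin [-0.28  0.   -0.02] dr [-0.37 -0.87 -0.02]
lipW [ 94.9 -21.4] [659.    6.8  58.7] | tcp [504.  25. 133.] dlin [-0.45  0.03  0.25] dr [-0.56 -2.23 -0.04]
```

```bash
python3 -m inch '{"dr":[[-0.1,-0.2,0],[-0.1,-0.25,0],[-0.08,-0.25,0],[-0.07,-0.25,0],[-0.06,-0.3,0],[-0.05,-0.35,0],[-0.05,-0.35,0],[-0.05,-0.28,0],[0,0,0],[0,0,0]],"linear":[[-0.09,0,0],[-0.07,0,0],[-0.07,0,0.01],[-0.06,0,0.01],[-0.05,0.01,0.05],[-0.05,0.01,0.06],[-0.05,0.01,0.06],[-0.03,0,0.06],[0,0,0],[0,0,0]],"fingers":[-1,-1,-1,-1,-1,-1,-1,-1,-1,-1]}' 90;python3 st.py; python3 - <<'E'
from g import *
show((75,-25,190),-25);
shot('top','t11');im,d=shot('side','s11');cv2.imwrite('pics/s11c.png',cv2.resize(im[100:250,180:350],None,fx=4,fy=4,interpolation=cv2.INTER_CUBIC))
E
```

```text
clock: 29.95
tcp_pos: [503.9, 24.9, 133.0]
eef_rot: [0.066, 0.974, -0.015, 0.215]
contact_force: [0.6, -0.3, -1.6]
finger_gap: 20.8
grasp_force: 88.4
t 29.95 tcp [503.9  24.9 133. ] zaxis [ 0.418 -0.057 -0.907] y-az 82.3 gap 20.8 grip 88.4 F [ 0.6 -0.3 -1.6] M [ 0.06  0.65 -0.03] q [ 0.04 -0.03 -0.25  2.2   0.25  0.57  1.04]
lipW [ 89.5 -24.3] [653.3   4.6 114.8] | tcp [490.  27. 208.] dlin [-0.36  0.04  1.87] dr [ 0.01 -0.01 -0.02]
```

View pics/s11c.png

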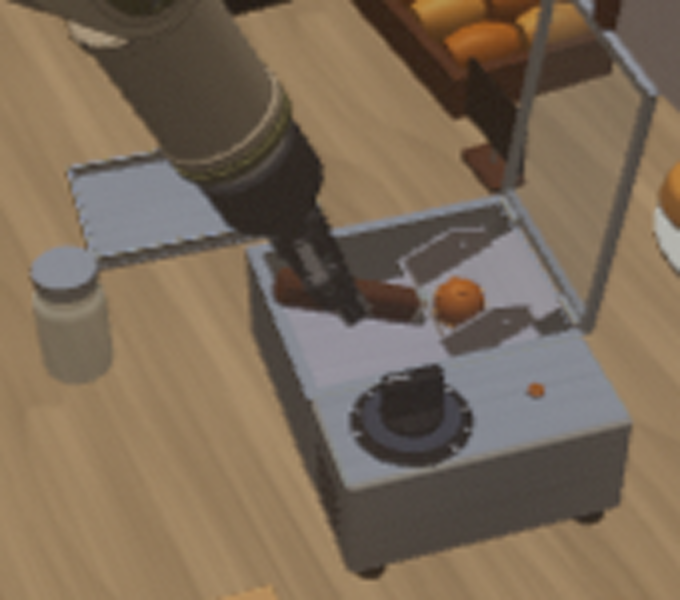

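The last bite is in the scoop, so I'll carry it over.

```bash
python3 -m inch '{"dr":[[0,0,0],[0,0,0],[0,0,0],[0,0,0],[0,0,0],[0,0,0],[0,0,0],[0,0,0],[0,0,0],[0,0,0]],"linear":[[-0.05,0,0.15],[-0.1,0,0.3],[-0.1,0,0.4],[-0.05,0,0.5],[0,0,0.5],[0.05,0,0.5],[0.05,0,0.5],[0,0,0.4],[0,0,0.2],[0,0,0]],"fingers":[-1,-1,-1,-1,-1,-1,-1,-1,-1,-1]}' 90;python3 -m inch '{"dr":[[0,0,0],[0,0,0],[0,0,-0.2],[0,0,-0.3],[0,0,-0.3],[0,0,-0.3],[0,0,-0.3],[0,0,-0.3],[0,0,-0.3],[0,0,-0.3],[0,0,-0.3],[0,0,-0.3],[0,0,-0.2],[0,0,-0.1],[0,0,0],[0,0,0]],"linear":[[0.05,-0.2,0],[0.05,-0.4,0],[0,-0.6,0],[0,-0.7,0],[0,-0.7,0],[0,-0.7,0],[0,-0.7,0],[-0.1,-0.7,-0.1],[-0.2,-0.7,-0.2],[-0.3,-0.6,-0.3],[-0.3,-0.5,-0.3],[-0.3,-0.4,-0.3],[-0.3,-0.4,-0.3],[-0.2,-0.2,-0.1],[0,0,0],[0,0,0]],"fingers":[-1,-1,-1,-1,-1,-1,-1,-1,-1,-1,-1,-1,-1,-1,-1,-1]}' 90;python3 st.py;python3 -c "
from b import *
b('t12')"
```

```text
clock: 31.05
tcp_pos: [495.9, 24.9, 272.0]
eef_rot: [0.066, 0.974, -0.015, 0.217]
contact_force: [0.1, 0.3, -1.8]
finger_gap: 20.9
grasp_force: 88.3
clock: 32.65
tcp_pos: [431.9, -274.9, 207.1]
eef_rot: [0.279, 0.935, -0.062, 0.207]
contact_force: [-0.4, -0.7, -1.3]
finger_gap: 20.6
grasp_force: 88.3
t 32.65 tcp [ 431.9 -274.9  207.1] zaxis [ 0.353 -0.233 -0.906] y-az 56.7 gap 20.6 grip 88.3 F [-0.4 -0.7 -1.3] M [ 0.39  0.56 -0.03] q [ 0.31 -0.14  0.15  2.12  0.11  0.73  1.39]
[ 521.8 -357.5] 111.9
lipW [  45.2 -395.9] [ 558.3 -357.3  189.5] | tcp [ 407. -279.  156.] dlin [-0.63 -0.11 -1.28] dr [ 1.19  1.77 -0.15]
lipW [  45.2 -395.9] [ 558.3 -357.3  189.5] | tcp [ 432. -296.  191.] dlin [-0.01 -0.53 -0.42] dr [ 2.79  4.16 -0.14]
lipW [  45.2 -395.9] [ 558.3 -357.3  189.5] | tcp [ 460. -315.  212.] dlin [ 0.7  -1.01  0.1 ] dr [ 4.18  6.23 -0.14]
lipW [  45.2 -395.9] [ 558.3 -357.3  189.5] | tcp [ 487. -334.  217.] dlin [ 1.37 -1.48  0.25] dr [ 5.09  7.58 -0.13]
```

```bash
python3 -m inch '{"dr":[[0.1,0.2,-0.03],[0.2,0.3,-0.03],[0.23,0.32,-0.03],[0.23,0.32,-0.03],[0.23,0.33,-0.03],[0.2,0.3,0],[0,0,0]],"linear":[[-0.08,-0.01,-0.15],[-0.11,-0.02,-0.25],[-0.11,-0.02,-0.28],[-0.11,-0.02,-0.28],[-0.11,-0.02,-0.2],[-0.11,-0.02,-0.12],[0,0,0]],"fingers":[-1,-1,-1,-1,-1,-1,-1]}' 90; python3 -m inch '{"dr":[[0.3,0.4,0],[0.3,0.45,0],[0.34,0.5,0],[0.35,0.5,0],[0.35,0.53,0],[0.35,0.5,0],[0.35,0.5,0],[0.35,0.5,0],[0.36,0.56,0],[0,0,0],[0,0,0],[0,0,0],[0,0,0],[0,0,0],[0,0,0]],"linear":[[0.11,-0.08,0.17],[0.12,-0.08,0.17],[0.13,-0.08,0.18],[0.14,-0.08,0.18],[0.14,-0.09,0.18],[0.17,-0.12,0.13],[0.17,-0.12,0.13],[0.18,-0.12,0.13],[0.18,-0.12,0.13],[0,0,0],[0,0,0],[0,0,0],[0,0,0],[0,0,0],[0,0,0]],"fingers":[-1,-1,-1,-1,-1,-1,-1,-1,-1,-1,-1,-1,-1,-1,-1]}' 90;python3 st.py;python3 -m inch '{"dr":[[0,0,0],[0,0,0],[0,0,0],[-0.3,-0.45,0],[-0.35,-0.5,0],[-0.35,-0.5,0],[-0.35,-0.5,0],[-0.35,-0.5,0],[-0.35,-0.5,0],[-0.35,-0.5,0],[-0.35,-0.5,0],[0,0,0]],"linear":[[0,0,0.4],[0,0,0.6],[0,0,0.7],[-0.1,0.07,0.1],[-0.1,0.07,0.1],[-0.1,0.07,0.1],[-0.1,0.08,0],[-0.1,0.08,0],[-0.1,0.08,0],[-0.1,0.08,0],[-0.1,0.08,0],[0,0,0]],"fingers":[-1,-1,-1,-1,-1,-1,-1,-1,-1,-1,-1,-1]}' 90; python3 - <<'E'
from g import *
import m3
show((521,-357,190),0,yaw=-34.4,frame='b')
im,d=shot('top','t13');im2,_=shot('side','s13');cv2.imwrite('pics/s13c.png',np.hstack([cv2.resize(im2[190:350,270:410],None,fx=2.8,fy=2.8),cv2.resize(im[100:226,200:456],None,fx=1.6,fy=3.556)[:448,:400]]))
E
```

```text
clock: 33.4
tcp_pos: [406.7, -279.7, 154.8]
eef_rot: [0.295, 0.953, -0.021, 0.064]
contact_force: [-0.7, 0.5, -1.5]
finger_gap: 20.4
grasp_force: 88.3
clock: 34.9
tcp_pos: [459.7, -315.1, 212.4]
eef_rot: [0.283, 0.911, 0.089, -0.288]
contact_force: [-0.0, -0.1, -1.8]
finger_gap: 21.1
grasp_force: 88.3
t 34.9 tcp [ 459.7 -315.1  212.4] zaxis [-0.474  0.324 -0.818] y-az 55.5 gap 21.1 grip 88.3 F [-0.  -0.1 -1.8] M [-0.47 -0.62  0.02] q [ 0.43  0.74  0.24  1.06 -0.14  1.97  1.62]
clock: 36.1
tcp_pos: [419.4, -285.4, 283.3]
eef_rot: [0.297, 0.954, -0.014, 0.036]
contact_force: [-0.4, 0.2, -0.8]
finger_gap: 20.5
grasp_force: 88.3
lipW [  17.9 -404.6] [ 530.1 -362.2  213.4] | tcp [ 415. -284.  270.] dlin [-0.12  0.03 -0.33] dr [0.34 0.43 0.02]
```

View pics/s13c.png

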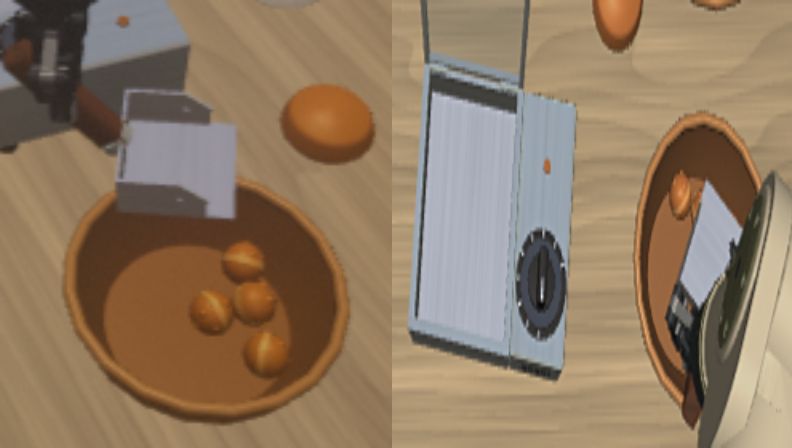

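All four bites are in the basket and the well is empty. Now I'll take the scoop back to its tray.

```bash
python3 -m inch '{"dr":[[0.2,0.2,0],[0.14,0.23,0.2],[0,0,0.3],[0,0,0.3],[0,0,0.3],[0,0,0.3],[0,0,0.3],[0,0,0.3],[0,0,0.3],[0,0,0.3],[0,0,0.3],[0,0,0.3],[0,0,0],[0,0,0],[0,0,0],[0,0,0],[0,0,0],[0,0,0],[0,0,0],[0,0,0]],"linear":[[0.15,0.4,0],[0.2,0.7,0],[0.2,0.8,0],[0.2,0.9,0],[0.2,0.9,0],[0.2,0.9,0],[0.2,0.9,0],[0.1,0.9,0],[0.1,0.9,0],[0,0.9,0],[0,0.9,0],[0,0.9,0],[0,0.9,0],[-0.1,0.9,0],[-0.1,0.9,0],[-0.1,0.9,0],[-0.1,0.8,0],[0,0.7,0],[0,0.3,0],[0,0,0]],"fingers":[-1,-1,-1,-1,-1,-1,-1,-1,-1,-1,-1,-1,-1,-1,-1,-1,-1,-1,-1,-1]}' 90;python3 st.py; cat > r.py <<'E'
from g import *
o=ctrl.get_obs();R=target((0,0,0),0,yaw=-7.8)[1]
print('dlin',((np.array([460.2,330.9,84.2])-o['tcp_pos'])/40).round(2),'dr',((R*Ro.from_quat(o['eef_rot']).inv()).as_rotvec(degrees=True)/8).round(2))
E
python3 r.py
```

```text
clock: 38.2
tcp_pos: [467.1, 331.3, 280.7]
eef_rot: [0.077, 0.997, 0.0, -0.003]
contact_force: [1.3, 0.1, -1.6]
finger_gap: 20.5
grasp_force: 88.3
t 38.2 tcp [467.1 331.3 280.7] zaxis [-0.006  0.001 -1.   ] y-az 81.1 gap 20.5 grip 88.3 F [ 1.3  0.1 -1.6] M [-0.01  0.02  0.  ] q [-0.32  0.29 -0.44  1.44  0.12  1.44  0.65]
dlin [-0.17 -0.01 -4.91] dr [-0.01 -0.05  0.13]
```

```bash
python3 -m inch '{"dr":[[0,0,0.13],[0,-0.05,0],[0,0,0],[0,0,0],[0,0,0],[0,0,0],[0,0,0],[0,0,0]],"linear":[[-0.1,0,-0.5],[-0.07,0,-0.7],[0,0,-0.8],[0,0,-0.8],[0,0,-0.7],[0,0,-0.5],[0,0,-0.3],[0,0,0]],"fingers":[-1,-1,-1,-1,-1,-1,-1,-1]}' 90;python3 st.py; python3 r.py
```

```text
clock: 39.0
tcp_pos: [460.5, 327.6, 107.8]
eef_rot: [0.07, 0.998, -0.001, 0.0]
contact_force: [0.6, 0.3, -0.7]
finger_gap: 21.1
grasp_force: 88.4
t 39.0 tcp [460.5 327.6 107.8] zaxis [ 0.001 -0.002 -1.   ] y-az 81.9 gap 21.1 grip 88.4 F [ 0.6  0.3 -0.7] M [ 0.01  0.05 -0.01] q [-0.34  0.4  -0.43  1.7   0.18  1.08  0.61]
dlin [-0.01  0.08 -0.59] dr [0.01 0.   0.03]
```

```bash
python3 -m inch '{"dr":[[0,0,0.03],[0,0,0],[0,0,0],[0,0,0],[0,0,0],[0,0,0]],"linear":[[0,0.08,-0.2],[0,0,-0.15],[0,0,-0.12],[0,0,-0.08],[0,0,-0.02],[0,0,0]],"fingers":[-1,-1,-1,-1,-1,-1]}' 90;python3 st.py; python3 r.py
```

```text
clock: 39.6
tcp_pos: [460.4, 332.9, 86.6]
eef_rot: [0.067, 0.998, 0.0, 0.002]
contact_force: [-0.2, -0.4, -0.6]
finger_gap: 20.7
grasp_force: 88.4
t 39.6 tcp [460.4 332.9  86.6] zaxis [ 0.003  0.001 -1.   ] y-az 82.3 gap 20.7 grip 88.4 F [-0.2 -0.4 -0.6] M [-0.    0.06 -0.02] q [-0.35  0.43 -0.42  1.72  0.2   1.04  0.6 ]
dlin [-0.   -0.05 -0.06] dr [-0.    0.02 -0.01]
```

```bash
python3 -m inch '{"dr":[[0,0,0],[0,0,0],[0,0,0]],"linear":[[0,-0.03,-0.06],[0,0,-0.05],[0,0,0]],"fingers":[-1,-1,-1]}' 90;python3 st.py; python3 -m inch '{"dr":[[0,0,0],[0,0,0],[0,0,0],[0,0,0],[0,0,0],[0,0,0],[0,0,0],[0,0,0],[0,0,0]],"linear":[[0,0,0],[0,0,0],[0,0,0],[0,0,0.4],[0,0,0.6],[0,0,0.8],[0,0,0.8],[0,0,0.9],[0,0,0.5]],"fingers":[-0.2,0,0,0,0,0,0,0,0]}' 30;python3 st.py
python3 m3.py t13 | head -1; python3 - <<'E'
from g import *
import m3
shot('top','t14');im,P=m3.bites('t14');print(m3.grip(P),m3.basket(P));m3.well(P)
E
```

```text
clock: 39.9
tcp_pos: [460.3, 331.5, 81.9]
eef_rot: [0.067, 0.998, 0.0, 0.001]
contact_force: [-0.2, -0.6, -0.8]
finger_gap: 20.6
grasp_force: 88.4
t 39.9 tcp [460.3 331.5  81.9] zaxis [ 0.003  0.    -1.   ] y-az 82.3 gap 20.6 grip 88.4 F [-0.2 -0.6 -0.8] M [-0.03  0.09  0.04] q [-0.35  0.43 -0.42  1.72  0.2   1.03  0.6 ]
clock: 40.8
tcp_pos: [461.0, 332.4, 245.7]
eef_rot: [0.067, 0.998, 0.002, 0.003]
contact_force: [-0.1, -0.3, 0.2]
finger_gap: 43.1
grasp_force: 0.0
t 40.8 tcp [461.  332.4 245.7] zaxis [ 0.007  0.003 -1.   ] y-az 82.3 gap 43.1 grip 0.0 F [-0.1 -0.3  0.2] M [-0.05  0.   -0.  ] q [-0.32  0.29 -0.45  1.52  0.13  1.35  0.66]
grip (array([nan, nan, nan]), 0)
(array([457.82926656, 326.83352937,  81.24996658]), 21) (array([ 521.68578182, -357.46237416]), np.float64(111.9996582257157))m3.py:7: RuntimeWarning: Mean of empty slice.
  z=P[...,2];m=np.zeros_like(z,bool);m[145:235,115:182]=1;q=P[m&(z>84)&(z<95)];return q.mean(0)-[9.4*.99,-9.4*.12,7.4],len(q)
  ret = um.true_divide(
```

```bash
python3 -m inch '{"dr":[[0,0,0],[0,0,0],[0,0,0],[0,0,0],[0,0,0],[0,0,0],[0,0,0],[0,0,0],[0,0,0],[0,0,0],[0,0,0],[0,0,0],[0,0,0],[0,0,0],[0,0,0],[0,0,0]],"linear":[[0,0,0.8],[0,0,0.9],[0,0,0.9],[0,0,0.9],[0,0,0.8],[0.4,-0.6,0],[0.6,-0.75,0],[0.6,-0.75,0],[0.6,-0.75,0],[0.6,-0.75,0],[0.6,-0.75,0],[0.6,-0.75,0],[0.6,-0.75,0],[0.6,-0.75,0],[0.5,-0.6,0],[0,0,0]],"fingers":[0,0,0,0,0,0,0,0,0,0,0,0,0,0,0,0]}' 30;python3 st.py
```

```text
clock: 42.45
tcp_pos: [690.4, 38.4, 411.5]
eef_rot: [0.071, 0.998, -0.001, 0.0]
contact_force: [-0.2, 0.2, -0.9]
finger_gap: 42.9
grasp_force: 0.0
t 42.45 tcp [690.4  38.4 411.5] zaxis [ 0.001 -0.002 -1.   ] y-az 81.9 gap 42.9 grip 0.0 F [-0.2  0.2 -0.9] M [ 0.01 -0.02 -0.03] q [ 0.02  0.58 -0.27  0.73  0.16  1.85  1.26]
```

```bash
python3 -m inch '{"dr":[[0,0,0],[0,0,0],[0,0,0],[0,0,0],[0,0,0],[0,0,0],[0,0,0]],"linear":[[0.34,-0.41,0],[0,0,0],[0,0,-0.5],[0,0,-0.6],[0,0,-0.6],[0,0,-0.25],[0,0,0]],"fingers":[0,0,0,0,0,0,0]}' 30;python3 st.py
```

```text
clock: 43.15
tcp_pos: [701.0, 27.9, 334.8]
eef_rot: [0.067, 0.998, 0.0, 0.0]
contact_force: [0.5, -1.3, 0.1]
finger_gap: 42.7
grasp_force: 0.0
t 43.15 tcp [701.   27.9 334.8] zaxis [ 0.     0.001 -1.   ] y-az 82.3 gap 42.7 grip 0.0 F [ 0.5 -1.3  0.1] M [-0.02  0.04  0.02] q [ 0.06  0.57 -0.28  0.91  0.15  1.67  1.28]
```

```bash
python3 -m inch '{"dr":[[0,0,0],[0,0,0],[0,0,0],[0,0,0],[0,0,0],[0,0,0]],"linear":[[0.05,-0.15,0],[0,0,0],[0,0,0],[0,0,0],[0,0,0],[0,0,0]],"fingers":[0,0,-1,-1,-1,-1]}' 30;python3 st.py
```

```text
clock: 43.75
tcp_pos: [704.3, 20.9, 337.2]
eef_rot: [0.068, 0.998, 0.0, 0.003]
contact_force: [-0.0, -2.4, 5.0]
finger_gap: 21.4
grasp_force: 31.5
t 43.75 tcp [704.3  20.9 337.2] zaxis [ 0.005  0.    -1.   ] y-az 82.3 gap 21.4 grip 31.5 F [-0.  -2.4  5. ] M [-0.53  0.01 -0.01] q [ 0.07  0.58 -0.28  0.9   0.15  1.68  1.29]
```

```bash
python3 - <<'E'
import numpy as np
t=np.r_[1.7,1.66,np.arange(1.58,.42,-.08),.42,.37,.32,.27,.22,.17,.13,.09,.06,.03,.01,0]
d=np.diff(243*np.c_[-np.cos(t),np.sin(t)],axis=0)/40
for i,(x,z) in enumerate(d):print(i,round(t[i+1],2),[round(float(x*.9905),2),round(float(-x*.1374),2),round(float(z),2)])
E
```

```text
0 1.66 [-0.24, 0.03, 0.03]
1 1.58 [-0.48, 0.07, 0.02]
2 1.5 [-0.48, 0.07, -0.01]
3 1.42 [-0.48, 0.07, -0.05]
4 1.34 [-0.47, 0.07, -0.09]
5 1.26 [-0.46, 0.06, -0.13]
6 1.18 [-0.45, 0.06, -0.17]
7 1.1 [-0.44, 0.06, -0.2]
8 1.02 [-0.42, 0.06, -0.24]
9 0.94 [-0.4, 0.06, -0.27]
10 0.86 [-0.38, 0.05, -0.3]
11 0.78 [-0.35, 0.05, -0.33]
12 0.7 [-0.32, 0.05, -0.36]
13 0.62 [-0.3, 0.04, -0.38]
14 0.54 [-0.26, 0.04, -0.41]
15 0.46 [-0.23, 0.03, -0.43]
16 0.42 [-0.1, 0.01, -0.22]
17 0.37 [-0.12, 0.02, -0.28]
18 0.32 [-0.1, 0.01, -0.29]
19 0.27 [-0.09, 0.01, -0.29]
20 0.22 [-0.07, 0.01, -0.29]
21 0.17 [-0.06, 0.01, -0.3]
22 0.13 [-0.04, 0.0, -0.24]
23 0.09 [-0.03, 0.0, -0.24]
24 0.06 [-0.01, 0.0, -0.18]
25 0.03 [-0.01, 0.0, -0.18]
26 0.01 [-0.0, 0.0, -0.12]
27 0.0 [-0.0, 0.0, -0.06]
```

```bash
python3 -m inch '{"dr":[[0,0,0],[0,0,0],[0,0,0],[0,0,0],[0,0,0],[0,0,0],[0,0,0],[0,0,0],[0,0,0],[0,0,0],[0,0,0],[0,0,0],[0,0,0],[0,0,0],[0,0,0]],"linear":[[-0.24,0.03,0.03],[-0.48,0.07,0.02],[-0.48,0.07,-0.01],[-0.48,0.07,-0.05],[-0.47,0.07,-0.09],[-0.46,0.06,-0.13],[-0.45,0.06,-0.17],[-0.44,0.06,-0.2],[-0.42,0.06,-0.24],[-0.4,0.06,-0.27],[-0.38,0.05,-0.3],[-0.35,0.05,-0.33],[-0.32,0.05,-0.36],[-0.3,0.04,-0.38],[0,0,0]],"fingers":[-1,-1,-1,-1,-1,-1,-1,-1,-1,-1,-1,-1,-1,-1,-1]}' 30;python3 st.py
```

```text
clock: 45.25
tcp_pos: [474.5, 53.2, 235.2]
eef_rot: [0.067, 0.998, -0.0, -0.001]
contact_force: [-6.5, -2.0, 2.3]
finger_gap: 21.5
grasp_force: 31.5
t 45.25 tcp [474.5  53.2 235.2] zaxis [-0.001 -0.    -1.   ] y-az 82.3 gap 21.5 grip 31.5 F [-6.5 -2.   2.3] M [-0.48  1.31 -0.18] q [ 0.14  0.09 -0.34  1.76  0.03  1.3   1.23]
```

```bash
python3 -m inch '{"dr":[[0,0,0],[0,0,0],[0,0,0],[0,0,0],[0,0,0],[0,0,0],[0,0,0],[0,0,0],[0,0,0],[0,0,0],[0,0,0],[0,0,0]],"linear":[[-0.2,0.03,-0.3],[-0.2,0.03,-0.35],[-0.18,0.02,-0.35],[-0.12,0.02,-0.3],[-0.1,0.01,-0.29],[-0.09,0.01,-0.29],[-0.07,0.01,-0.29],[-0.06,0.01,-0.28],[-0.04,0,-0.22],[-0.03,0,-0.2],[-0.01,0,-0.15],[0,0,0]],"fingers":[-1,-1,-1,-1,-1,-1,-1,-1,-1,-1,-1,-1]}' 30;python3 st.py
```

```text
clock: 46.45
tcp_pos: [433.0, 59.0, 115.5]
eef_rot: [0.067, 0.998, 0.001, 0.001]
contact_force: [-3.0, -0.3, 0.3]
finger_gap: 20.8
grasp_force: 29.5
t 46.45 tcp [433.   59.  115.5] zaxis [ 0.002  0.001 -1.   ] y-az 82.3 gap 20.8 grip 29.5 F [-3.  -0.3  0.3] M [-0.22  0.43 -0.11] q [ 0.13  0.11 -0.36  2.02  0.05  1.01  1.19]
```

```bash
python3 -m inch '{"dr":[[0,0,0],[0,0,0],[0,0,0],[0,0,0],[0,0,0],[0,0,0]],"linear":[[0,0,-0.1],[0,0,-0.1],[0,0,-0.08],[0,0,-0.07],[0,0,-0.05],[0,0,0]],"fingers":[-1,-1,-1,-1,-1,-1]}' 30;python3 st.py
```

```text
clock: 47.05
tcp_pos: [432.7, 59.1, 101.7]
eef_rot: [0.067, 0.998, 0.0, 0.001]
contact_force: [-14.2, -1.9, 20.7]
finger_gap: 21.4
grasp_force: 32.1
t 47.05 tcp [432.7  59.1 101.7] zaxis [ 0.002  0.    -1.   ] y-az 82.3 gap 21.4 grip 32.1 F [-14.2  -1.9  20.7] M [-0.51  2.81 -0.14] q [ 0.13  0.13 -0.36  2.03  0.06  0.98  1.18]
```

```bash
python3 -m inch '{"dr":[[0,0,0],[0,0,0],[0,0,0],[0,0,0],[0,0,0],[0,0,0],[0,0,0],[0,0,0],[0,0,0],[0,0,0],[0,0,0],[0,0,0],[0,0,0]],"linear":[[0,0,0],[0,0,0],[0,0,0],[0,0,0.4],[0,0,0.7],[0,0,0.9],[0,0,0.9],[0,0,0.9],[-0.3,0.9,0],[-0.3,0.9,0],[-0.3,0.9,0],[0,0.9,0],[0,0,0]],"fingers":[-0.2,0,0,0,0,0,0,0,0,0,0,0,0]}' 30;python3 st.py;python3 - <<'E'
from g import *
import m3
im,d=shot('top','t15');im2,_=shot('side','s15');cv2.imwrite('pics/f.png',im[60:330,100:460].repeat(2,0).repeat(2,1)[:,:720]);cv2.imwrite('pics/s15b.png',cv2.resize(im2[100:350,150:420],None,fx=2.3,fy=2.3))
P=cloud('top',d);w=m3.toW(P);m=(abs(w[...,0])<85)&(abs(w[...,1])<65);print('cover z',np.percentile(P[m][:,2],[5,25,50,75]));print(m3.basket(P))
E
```

```text
clock: 48.35
tcp_pos: [396.0, 208.0, 252.6]
eef_rot: [0.063, 0.998, 0.002, 0.002]
contact_force: [0.3, -0.2, 0.3]
finger_gap: 42.8
grasp_force: 0.0
t 48.35 tcp [396.  208.  252.6] zaxis [ 0.004  0.003 -1.   ] y-az 82.7 gap 42.8 grip 0.0 F [ 0.3 -0.2  0.3] M [-0.06  0.01 -0.01] q [-0.02  0.01 -0.53  1.8   0.01  1.33  0.89]
cover z [102.44625345 104.75237262 106.26007253 107.8344048 ]
(array([ 521.545185  , -357.44774722]), np.float64(111.92667616198358))
```

View pics/f.png

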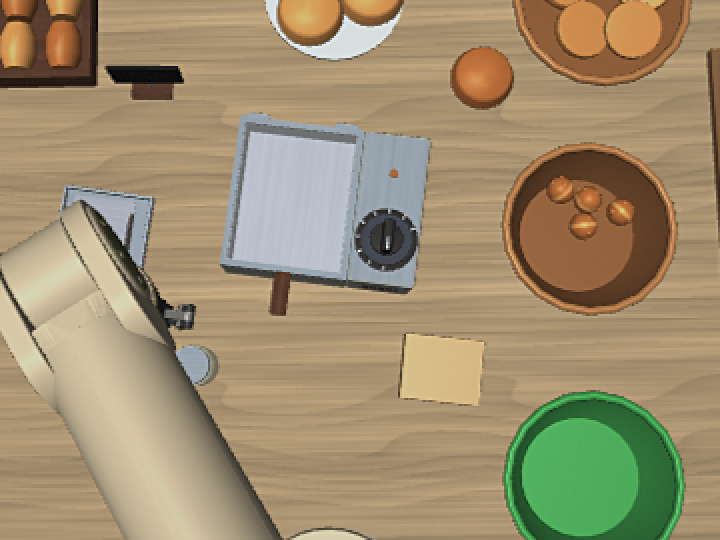

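View pics/s15b.png

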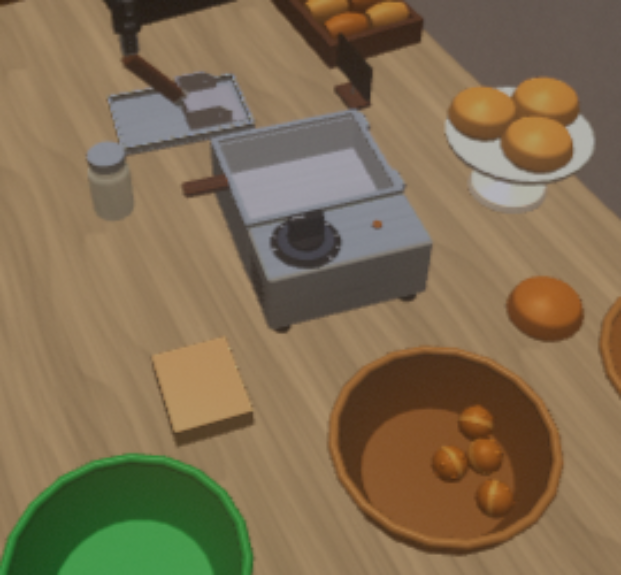

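```bash
python3 -c "
from rig import ctrl
print(ctrl.finish_job())"
```

```text
the job is handed in; nothing more can be done
None
```

The job is handed in at about 48 s on the robot's clock: thermostat turned to its off stop, all four bites scooped into the wicker basket, scoop flat in its tray, cover lowered and shut, and the other things on the counter untouched.

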